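# Charge the grinding jar through its loading sleeve

## Robot

A 6-joint arm with a two-finger parallel gripper is mounted at the origin on the work surface. World frame = base frame: x ahead of the robot, y to its left, z up, the work surface at z = 0. Lengths are in m, angles in rad, forces in N, time in s.
With the tool pointing down it reaches from about 0.35 to 0.775 m from the base axis. Payload 7.3 kg.
Tool frame: the origin (TCP) lies on the front face of the gripper's body, between the roots of the fingers; the fingertips stand ahead of it and the grasp point (between the pads) lies 47 mm ahead of it (finger_overhang is the z of the fingertips in the tool frame, in m); z points along the fingers, y is the line along which they close (so a half turn about z gives the same grasp; the last joint's range is limited). The gripper opens to 92 mm and grips with 3 to 60 N. Pads are 19 mm wide; open, the fingers measure 130 mm over their backs; the gripper's body (75 mm by 190 mm) begins 47 mm behind the grasp point.
Start: joints at [-0.146, 0.342, 1.524, -0, 1.275, -0.146], TCP at [0.525, 0, 0.292] pointing down, gripper open.
Joint ranges: [-2.53, 2.53], [-0.77, 2.02], [0.04, 2.7], [-1, 4.14], [0.28, 2.66], [-3.11, 3.11]. Speed limits (rad/s): [2.57, 2.57, 3.14, 3.14, 3.14, 3.14].

## Interface

Orientations are given as [roll, pitch, yaw] about the fixed x, y, z axes, in that order (R = Rz(yaw) Ry(pitch) Rx(roll)).
In Python, from cell import * gives the robot as it stands. The module is installed in compiled form; this text tells all that it offers.
- The arm moves only by the tool arm_command, never from a script. Its argument "series" is a list of rows, each an object of numbers: "x", "y", "z": the shift along the tool's x, y, z in mm; "rx", "ry", "rz": the turn, a rotation vector about the tool's x, y, z in degrees. A call has 1 to 20 rows; each row is the pose to reach, as a shift and turn from the pose commanded when the call began, along the tool's axes at that moment; what a row does not reach only later rows make up. A row lasts 1/10 s, in which the tool goes at most 50 mm and 8.59 degrees, less where a joint would pass 70% of its speed; a pose out of reach is approached as far as the arm can. A call with a gripper value outside its range is refused whole. "hand" is the finger opening in mm, from 0 to 91.8, set as the call begins (left out, the last holds). The fingers move at their own pace and stop on an object; "squeeze" is the grip in N (left out, the last holds). Time passes only in rows, so rows that repeat a pose let the fingers close. It gives the time, the measured TCP pose, the force, the opening and the grip force at its end, in the units of the state.
- observe(): the state, without advancing time (a new reading comes with each control period).
- read_camera(name): name is "scene" or "side" or "wrist"; returns a dict with "pixels" (400x640x3 uint8, blue, green, red), "K" (3x3 intrinsics, pixels), "rvec" (rotation vector, rad) and "tvec" (3), from world to camera coordinates, as OpenCV has them. Camera axes: x right, y down, z forward; pixel columns grow to the right and rows downward; lengths in m; the calibration is good to about 2 mm. The wrist camera is an equidistant fisheye: a pixel r from the principal point sees the ray r / f radians off the axis. A picture is of the moment at which its call begins. There is no depth.
- hand_in(): hands the job in; it is judged then, once.
Trained networks look in a picture, given as the dict that the camera call returned (one of the last four; its "shot" number tells which), for a name from the list of things; names that differ only in an ending like _2 or _b are one class to them, and where a whole thing is asked for, a point or a joint stands for the part that bears it (a point fixed in the world has none). Each returns a list of dicts, best first, with "confidence" (0 to 1); they miss things now and then, are a little off and sometimes report something else, mostly with a low value. They report only what shows in the picture. A call takes as long as a camera call.
- boxes_of(picture, query): "point" ([x, y, z] in m, in world coordinates, good to about 4 mm: the middle of the surface that is visible of it).
- trace(picture, query): "pixels" (400x640 bool, what is visible of it).
- mark_of(picture, query): "point" ([x, y, z] in m, in world coordinates, good to about 4 mm: a listed point, or the origin of a listed thing).
The state is a dict: "time": time; "qpos": joint angles; "qvel": joint speeds; "joint_efforts": joint torques, N m; "tool_pos": TCP position; "tool_rot": TCP orientation; "contact_force": force on the tool from outside, world axes, zero at the start; "torque": the same for the moment, N m; "opening": finger opening in m; "grip_force": force on a finger pad.
Only numpy, scipy, OpenCV 4.12 (cv2) and the standard library are available. Lean on these libraries where they do the work, as an engineer would, in place of code of your own. Each camera call takes 0.05 s, during which the arm holds its last target. There are 200 camera calls.

## Task

Push the loading sleeve over the neck of the grinding jar until it sits fully home on the shoulder, then pour all seven grinding balls out of the handled cup through the sleeve into the jar. Leave the sleeve on and stand the empty cup upright on the bench. Do not knock over or shove aside the bottle, the sample jar or the beaker.

Things in the scene. Friction and masses are not known exactly. Their poses are not given: they have to be found in the camera images.
- jar: Open metal grinding jar, fixed to the bench on a grey foot plate (112 mm across, 8 mm thick). Body 90 mm across up to a flat shoulder at height 60 mm; above it a narrower neck (the spigot), 56 mm outside, 51 mm bore (52 and 47 mm at its tapered lip), top at height 90 mm. The bore runs down to a floor at height 25 mm. Origin: centre of its underside; z up along its axis.
- jar_shoulder (a point): Point on the jar's axis at the height of its shoulder, 60 mm above the bench: the centre of the sleeve's lower end lies here when the sleeve is fully home. z up.
- sleeve: Loading sleeve: a plain grey plastic tube open at both ends, standing upright, 66 mm outside and 60 mm inside diameter, 65 mm tall, 60 g; slides over the jar's neck with 2 mm clearance all round until its lower end rests on the shoulder, its top then 125 mm above the bench. Origin at the centre of its lower end, z up along its axis.
- cup: Metal dosing cup holding the balls: round, flared, 56 mm across at the foot, 72 mm at the rim, 60 mm tall, wall 3 mm, floor 4 mm, 160 g empty. A straight round black handle bar, 16 mm in diameter, sticks out level along the cup's -x, axis 45 mm above the underside, from x = -36 to x = -142 mm. origin at the centre of its underside, z up.
- cup_grip (a point): Good grip point on the axis of the cup's handle bar, at x = -100 mm, z = 45 mm in the cup's frame; axes as the cup's (x points from here to the cup, z up).
- tall_bottle: Bystander: closed white plastic bottle, 60 mm in diameter, 170 mm tall; origin at the centre of its underside, z up.
- sample_jar: Bystander: closed glass sample jar with a white cap, 60 mm in diameter, 80 mm tall; origin at the centre of its underside, z up.
- beaker: Bystander: empty open steel beaker without a handle, 58 mm in diameter at the rim, 100 mm tall; origin at the centre of its underside, z up.
- ball0: White ceramic grinding ball, 15 mm in diameter, 11 g, one of seven alike lying in the cup at the start; origin at its centre.
- ball1: White ceramic grinding ball, 15 mm in diameter, 11 g, one of seven alike lying in the cup at the start; origin at its centre.
- ball2: White ceramic grinding ball, 15 mm in diameter, 11 g, one of seven alike lying in the cup at the start; origin at its centre.
- ball3: White ceramic grinding ball, 15 mm in diameter, 11 g, one of seven alike lying in the cup at the start; origin at its centre.
- ball4: White ceramic grinding ball, 15 mm in diameter, 11 g, one of seven alike lying in the cup at the start; origin at its centre.
- ball5: White ceramic grinding ball, 15 mm in diameter, 11 g, one of seven alike lying in the cup at the start; origin at its centre.
- ball6: White ceramic grinding ball, 15 mm in diameter, 11 g, one of seven alike lying in the cup at the start; origin at its centre.

How it is judged:
On the way, in this order (a step that is already met when the one before it is completed fails the run):
1. the sleeve sits fully home on the jar's neck (horizontal distance between sleeve and jar_shoulder below 0.006 m and z of sleeve in the frame of jar_shoulder between -0.004 and 0.004 m and angle between the z axis of sleeve and the z axis of jar, either way round below 0.08 rad), for 0.2 s.
2. all seven balls are in the jar, with the sleeve on (all of step 1 and horizontal distance between each of ball0, ball1, ball2, ball3, ball4, ball5, ball6 and jar below 0.025 m and z of ball0 in the frame of jar between 0.02 and 0.085 m and z of ball1 in the frame of jar between 0.02 and 0.085 m and z of ball2 in the frame of jar between 0.02 and 0.085 m and z of ball3 in the frame of jar between 0.02 and 0.085 m and z of ball4 in the frame of jar between 0.02 and 0.085 m and z of ball5 in the frame of jar between 0.02 and 0.085 m and z of ball6 in the frame of jar between 0.02 and 0.085 m), for 0.2 s.
At the end, for the whole second after the job is handed in: The sleeve stands on the jar's shoulder (lower end within 4 mm of it in height, 6 mm off-centre, 0.08 rad), all seven balls lie at rest inside the jar's bore, below the top of its neck, and the cup stands at rest upright on the bench (within 0.1 rad, its underside within 6 mm of the bench) (all of step 2 and angle between cup's own z axis and vertical below 0.1 rad and height (world z) of cup between -0.004 and 0.006 m and linear speed of each of cup, sleeve, ball0, ball1, ball2, ball3, ball4, ball5, ball6 below 0.03 m/s); the robot touches nothing.
It fails at once if the tall bottle is shoved more than 30 mm or tipped (distance of tall_bottle from where it was at the start of the episode above 0.03 m or angle between tall_bottle's own z axis and vertical above 0.4 rad).
It fails at once if the sample jar is shoved more than 30 mm or tipped (distance of sample_jar from where it was at the start of the episode above 0.03 m or angle between sample_jar's own z axis and vertical above 0.4 rad).
It fails at once if the beaker is shoved more than 30 mm or tipped (distance of beaker from where it was at the start of the episode above 0.03 m or angle between beaker's own z axis and vertical above 0.4 rad).
It also fails if it takes over 72 s, if anything falls off the work surface, if the arm or the gripper's body presses on something with over 40 N, if the wrist force passes 120 N, or if a joint passes its speed limit or range.

## Working session

There is one attempt and no reset: what is moved stays moved. The work goes in short steps, Python scripts to look and compute and a tool call to move; the robot and the scene stay as the last step left them, time stands still between calls to the robot, and variables do not carry over. Pictures are saved under pics/ and viewed, at most 10 in all, crops included, and the job is handed in when it is done.

Besides the shell and the picture viewer there is one more tool, called by a JSON object that holds its "method" and its "body", one argument or row to a line. arm_command: Moves the arm, as the interface text tells. Its arguments: {"type":"object","properties":{"series":{"type":"array"},"hand":{"type":"number"},"squeeze":{"type":"number"}},"required":["series"]}

```bash
mkdir -p pics; cat > h.py <<'E'
from cell import *
import numpy as np, cv2
from scipy.spatial.transform import Rotation as R
def look(cams, names, fn='mark_of'):
    for c in cams:
        p=read_camera(c)
        for n in names:
            r=globals()[fn](p,n)
            print(c,n,[(np.round(np.array(d['point'])*1000).tolist(),round(d['confidence'],2)) for d in r[:2]])
    return p
def save(c,f):
    p=read_camera(c); cv2.imwrite('pics/'+f,p['pixels']); return p
E
python3 - <<'E'
from h import *
s=observe(); print(s)
look(['scene','side'],['jar','jar_shoulder','sleeve','cup','cup_grip','tall_bottle','sample_jar','beaker'])
a=save('scene','a.png');b=save('side','b.png')
cv2.imwrite('pics/ab.png',cv2.resize(np.vstack([a['pixels'],b['pixels']]),(480,600)))
E
```

```text
{'time': 0.0, 'qpos': array([-1.46018647e-01,  3.42738113e-01,  1.52505310e+00,  7.13368802e-06,
        1.27536393e+00, -1.45966982e-01]), 'qvel': array([-6.74653186e-04, -2.35648932e-05, -5.28431217e-04,  1.83691521e-03,
        3.09708622e-04, -6.22320439e-05]), 'joint_efforts': array([ 7.61924657e-04, -4.31245601e+01, -2.44219762e+01,  7.17750052e-02,
        5.59406646e-02, -1.04314388e-04]), 'tool_pos': array([5.24688006e-01, 6.00946956e-05, 2.91524291e-01]), 'tool_rot': array([-3.14004777e+00, -2.34011284e-04,  1.57074240e+00]), 'contact_force': array([-0.22348979, -0.84673443,  0.37550305]), 'torque': array([ 0.01657291, -0.0185819 ,  0.00861624]), 'grip_force': 0.0, 'opening': 0.09202510730325063}
scene jar [([482.0, -277.0, 0.0], 0.58), ([559.0, 4.0, 10.0], 0.39)]
scene jar_shoulder [([483.0, -274.0, 59.0], 0.79)]
scene sleeve [([508.0, 319.0, -1.0], 0.89)]
scene cup []
scene cup_grip []
scene tall_bottle [([603.0, 311.0, 1.0], 0.71)]
scene sample_jar [([584.0, -184.0, -3.0], 0.94)]
scene beaker [([567.0, 126.0, 1.0], 0.75)]
side jar [([479.0, -274.0, -3.0], 0.89)]
side jar_shoulder [([486.0, -272.0, 58.0], 0.56)]
side sleeve [([505.0, 316.0, 4.0], 0.76)]
side cup [([570.0, -9.0, 4.0], 0.79), ([564.0, 129.0, -1.0], 0.52)]
side cup_grip [([502.0, 64.0, 42.0], 0.86)]
side tall_bottle [([480.0, -275.0, 1.0], 0.65), ([605.0, 311.0, -2.0], 0.56)]
side sample_jar [([579.0, -189.0, 1.0], 0.61)]
side beaker [([561.0, 131.0, -3.0], 0.77)]
```

View pics/ab.png

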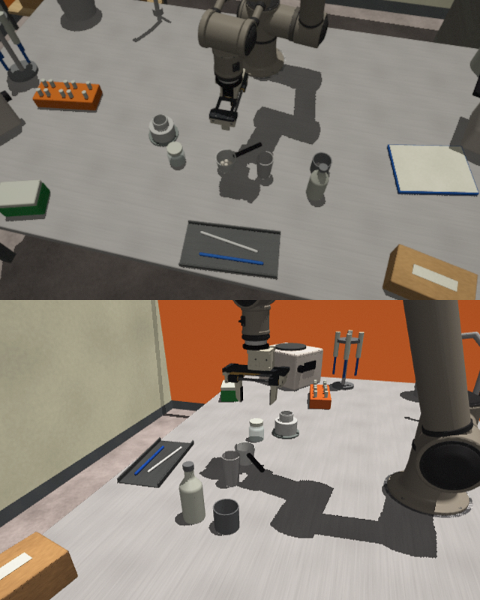

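```bash
python3 - <<'E'
from h import *
for k in range(2): look(['scene','side'],['jar_shoulder','sleeve','cup','cup_grip'])
print(R.from_euler('xyz',observe()['tool_rot']).as_matrix().round(3))
p=read_camera('wrist');print(p['tvec'],p['rvec'])
E
```

```text
scene jar_shoulder [([486.0, -269.0, 58.0], 0.74)]
scene sleeve [([510.0, 319.0, -0.0], 0.85)]
scene cup [([570.0, -9.0, -3.0], 0.6)]
scene cup_grip [([505.0, 66.0, 44.0], 0.57)]
side jar_shoulder [([483.0, -272.0, 60.0], 0.83)]
side sleeve [([505.0, 318.0, 2.0], 0.85)]
side cup [([568.0, -9.0, 5.0], 0.59)]
side cup_grip [([503.0, 65.0, 45.0], 0.98)]
scene jar_shoulder [([585.0, -184.0, -3.0], 0.74), ([484.0, -271.0, 60.0], 0.67)]
scene sleeve [([567.0, 128.0, 1.0], 0.59)]
scene cup [([567.0, -5.0, -5.0], 0.7)]
scene cup_grip [([500.0, 66.0, 43.0], 0.86)]
side jar_shoulder [([482.0, -272.0, 61.0], 0.83), ([501.0, 65.0, 43.0], 0.36)]
side sleeve [([506.0, 317.0, -0.0], 0.74)]
side cup [([568.0, -10.0, 2.0], 0.78)]
side cup_grip [([502.0, 64.0, 44.0], 0.62)]
[[ 0.  1.  0.]
 [ 1. -0.  0.]
 [ 0.  0. -1.]]
[-0.52519679 -0.03316528  0.38941689] [-2.88427746e+00 -7.59658971e-04  4.32318233e-05]
```

The pictures show the jar and sample jar on the robot's right. The cup is in the middle with its handle towards the robot, next to the beaker, and the dark sleeve is beside the bottle. In the side view the sleeve is near (300,215) and the bottle near (256,195). These agree with the networks. The first move goes above the sleeve, with the fingers closing along world y, clear of the bottle.

{"method": "arm_command", "body": {
  "series": [
    {"x": 318, "y": -18, "rz": -90},
    {"x": 318, "y": -18, "rz": -90},
    {"x": 318, "y": -18, "rz": -90},
    {"x": 318, "y": -18, "rz": -90},
    {"x": 318, "y": -18, "rz": -90},
    {"x": 318, "y": -18, "rz": -90},
    {"x": 318, "y": -18, "rz": -90},
    {"x": 318, "y": -18, "rz": -90},
    {"x": 318, "y": -18, "rz": -90},
    {"x": 318, "y": -18, "rz": -90},
    {"x": 318, "y": -18, "rz": -90},
    {"x": 318, "y": -18, "rz": -90},
    {"x": 318, "y": -18, "rz": -90}
  ],
  "hand": 91.8
}}

```text
invalid input
```

```bash
python3 - <<'E'
from h import *
s=observe();print(s['tool_pos'],s['tool_rot'],s['qpos'])
for k in range(2): look(['wrist','side'],['sleeve','tall_bottle'])
save('wrist','c.png')
print(globals().get('finger_overhang'))
E
```

```text
[5.25028797e-01 3.05616723e-05 2.92244316e-01] [3.14149662e+00 1.21747578e-05 1.57082595e+00] [-1.45977057e-01  3.42023956e-01  1.52405352e+00  2.01320477e-06
  1.27541840e+00 -1.46007270e-01]
wrist sleeve []
wrist tall_bottle []
side sleeve [([504.0, 316.0, -1.0], 0.86), ([564.0, 129.0, -2.0], 0.63)]
side tall_bottle [([606.0, 309.0, -1.0], 0.64)]
wrist sleeve [([569.0, -9.0, 0.0], 0.33), ([563.0, -27.0, 11.0], 0.32)]
wrist tall_bottle []
side sleeve [([506.0, 318.0, 1.0], 0.79)]
side tall_bottle [([604.0, 309.0, -3.0], 0.91)]
0.0655
```

View pics/c.png

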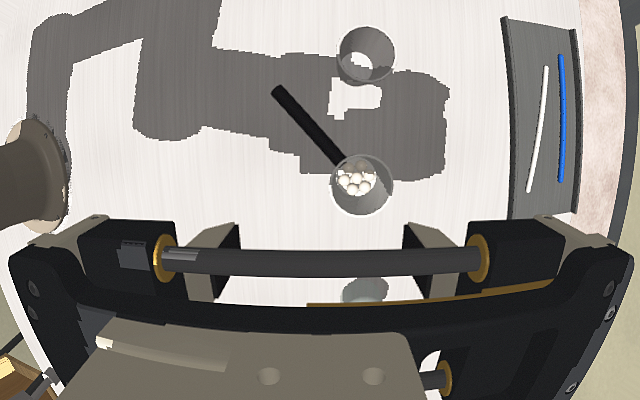

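The arm didn't move. The wrist picture shows the cup at (360,185) with the balls in it, its handle going up-left to (278,92), and the beaker at (365,55). I'll retry with full rows.

{"method": "arm_command", "body": {
  "series": [
    {"x": 318, "y": -18, "z": 0, "rx": 0, "ry": 0, "rz": -90},
    {"x": 318, "y": -18, "z": 0, "rx": 0, "ry": 0, "rz": -90},
    {"x": 318, "y": -18, "z": 0, "rx": 0, "ry": 0, "rz": -90},
    {"x": 318, "y": -18, "z": 0, "rx": 0, "ry": 0, "rz": -90},
    {"x": 318, "y": -18, "z": 0, "rx": 0, "ry": 0, "rz": -90},
    {"x": 318, "y": -18, "z": 0, "rx": 0, "ry": 0, "rz": -90},
    {"x": 318, "y": -18, "z": 0, "rx": 0, "ry": 0, "rz": -90},
    {"x": 318, "y": -18, "z": 0, "rx": 0, "ry": 0, "rz": -90},
    {"x": 318, "y": -18, "z": 0, "rx": 0, "ry": 0, "rz": -90},
    {"x": 318, "y": -18, "z": 0, "rx": 0, "ry": 0, "rz": -90},
    {"x": 318, "y": -18, "z": 0, "rx": 0, "ry": 0, "rz": -90},
    {"x": 318, "y": -18, "z": 0, "rx": 0, "ry": 0, "rz": -90}
  ]
}}

```text
time: 3.9
tool_pos: [0.507, 0.3181, 0.2921]
tool_rot: [-3.141, -0.0, -3.141]
contact_force: [0.2, -0.0, 0.6]
opening: 0.0919
grip_force: 0.0
```

```bash
python3 - <<'E'
from h import *
s=observe();print(s['time'],s['tool_pos'],s['tool_rot'],s['qpos'])
for k in range(3): look(['wrist'],['sleeve','tall_bottle'])
E
```

```text
3.9 [0.50697325 0.31807121 0.29211162] [-3.14146755e+00 -9.58221463e-05 -3.14098740e+00] [ 4.32345485e-01  4.78526592e-01  1.31040787e+00 -7.53126095e-05
  1.35279757e+00 -1.13903981e+00]
wrist sleeve []
wrist tall_bottle [([604.0, 309.0, -0.0], 0.56)]
wrist sleeve []
wrist tall_bottle [([604.0, 314.0, 4.0], 0.7)]
wrist sleeve []
wrist tall_bottle [([604.0, 312.0, 1.0], 0.9)]
```

{"method": "arm_command", "body": {
  "series": [
    {"x": 0, "y": 0, "z": 50, "rx": 0, "ry": 0, "rz": 0},
    {"x": 0, "y": 0, "z": 100, "rx": 0, "ry": 0, "rz": 0},
    {"x": 0, "y": 0, "z": 130, "rx": 0, "ry": 0, "rz": 0},
    {"x": 0, "y": 0, "z": 155, "rx": 0, "ry": 0, "rz": 0},
    {"x": 0, "y": 0, "z": 175, "rx": 0, "ry": 0, "rz": 0},
    {"x": 0, "y": 0, "z": 190, "rx": 0, "ry": 0, "rz": 0},
    {"x": 0, "y": 0, "z": 200, "rx": 0, "ry": 0, "rz": 0},
    {"x": 0, "y": 0, "z": 200, "rx": 0, "ry": 0, "rz": 0}
  ]
}}

```text
time: 5.15
tool_pos: [0.5065, 0.3177, 0.091]
tool_rot: [-3.141, -0.002, 3.141]
contact_force: [-0.2, 0.6, -0.2]
opening: 0.0918
grip_force: 0.0
```

{"method": "arm_command", "body": {
  "series": [
    {"x": 0, "y": 0, "z": 0, "rx": 0, "ry": 0, "rz": 0},
    {"x": 0, "y": 0, "z": 0, "rx": 0, "ry": 0, "rz": 0},
    {"x": 0, "y": 0, "z": 0, "rx": 0, "ry": 0, "rz": 0},
    {"x": 0, "y": 0, "z": 0, "rx": 0, "ry": 0, "rz": 0},
    {"x": 0, "y": 0, "z": 0, "rx": 0, "ry": 0, "rz": 0},
    {"x": 0, "y": 0, "z": 0, "rx": 0, "ry": 0, "rz": 0}
  ],
  "hand": 50,
  "squeeze": 15
}}

```text
time: 5.75
tool_pos: [0.5074, 0.3181, 0.093]
tool_rot: [3.141, 0.001, -3.142]
contact_force: [-1.5, -1.1, 5.7]
opening: 0.0669
grip_force: 15.0
```

{"method": "arm_command", "body": {
  "series": [
    {"x": 0, "y": 0, "z": -40, "rx": 0, "ry": 0, "rz": 0},
    {"x": 0, "y": 0, "z": -90, "rx": 0, "ry": 0, "rz": 0},
    {"x": 0, "y": 0, "z": -140, "rx": 0, "ry": 0, "rz": 0},
    {"x": 2, "y": -40, "z": -180, "rx": 0, "ry": 0, "rz": 0},
    {"x": 4, "y": -85, "z": -180, "rx": 0, "ry": 0, "rz": 0},
    {"x": 6, "y": -130, "z": -180, "rx": 0, "ry": 0, "rz": 0},
    {"x": 8, "y": -175, "z": -180, "rx": 0, "ry": 0, "rz": 0},
    {"x": 10, "y": -220, "z": -180, "rx": 0, "ry": 0, "rz": 0},
    {"x": 12, "y": -265, "z": -180, "rx": 0, "ry": 0, "rz": 0},
    {"x": 14, "y": -310, "z": -180, "rx": 0, "ry": 0, "rz": 0},
    {"x": 16, "y": -355, "z": -180, "rx": 0, "ry": 0, "rz": 0},
    {"x": 18, "y": -400, "z": -180, "rx": 0, "ry": 0, "rz": 0},
    {"x": 20, "y": -445, "z": -180, "rx": 0, "ry": 0, "rz": 0},
    {"x": 22, "y": -490, "z": -180, "rx": 0, "ry": 0, "rz": 0},
    {"x": 23, "y": -535, "z": -170, "rx": 0, "ry": 0, "rz": 0},
    {"x": 23, "y": -570, "z": -150, "rx": 0, "ry": 0, "rz": 0},
    {"x": 23, "y": -590, "z": -140, "rx": 0, "ry": 0, "rz": 0},
    {"x": 23, "y": -590, "z": -140, "rx": 0, "ry": 0, "rz": 0},
    {"x": 23, "y": -590, "z": -140, "rx": 0, "ry": 0, "rz": 0}
  ]
}}

```text
time: 7.65
tool_pos: [0.484, -0.2714, 0.232]
tool_rot: [3.14, -0.001, 3.141]
contact_force: [-0.5, 0.4, -0.8]
opening: 0.0667
grip_force: 15.0
```

```bash
python3 - <<'E'
from h import *
print(observe()['qpos'])
for k in range(3): look(['scene','side'],['jar_shoulder','sleeve'])
a=save('scene','d.png')['pixels'];b=save('side','e.png')['pixels']
cv2.imwrite('pics/de.png',np.hstack([cv2.resize(a[130:230,160:290],None,fx=3,fy=3),cv2.resize(b[60:200,300:430],(390,300))]))
E
```

```text
[-6.49488262e-01  4.50348354e-01  1.53076956e+00  6.91279525e-04
  1.16179549e+00 -2.22011402e+00]
scene jar_shoulder [([556.0, 2.0, 10.0], 0.68), ([481.0, -273.0, 57.0], 0.6)]
scene sleeve [([483.0, -269.0, 139.0], 0.67)]
side jar_shoulder [([485.0, -268.0, 59.0], 0.79)]
side sleeve [([482.0, -272.0, 139.0], 0.63)]
scene jar_shoulder [([481.0, -270.0, 60.0], 0.7)]
scene sleeve [([487.0, -268.0, 137.0], 0.89)]
side jar_shoulder [([482.0, -273.0, 58.0], 0.63)]
side sleeve [([483.0, -273.0, 138.0], 0.91)]
scene jar_shoulder [([481.0, -271.0, 56.0], 0.64)]
scene sleeve [([486.0, -270.0, 136.0], 0.64)]
side jar_shoulder [([483.0, -270.0, 58.0], 0.63)]
side sleeve [([484.0, -272.0, 139.0], 0.78)]
```

View pics/de.png

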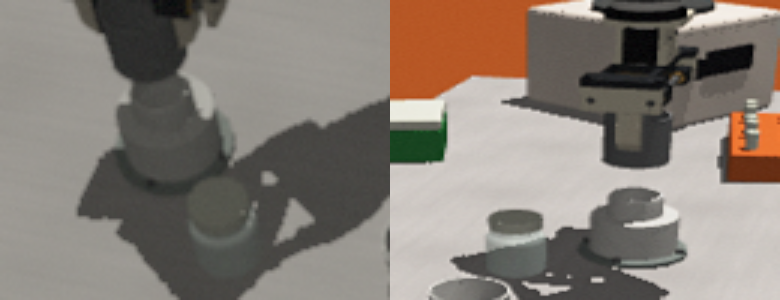

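In the side crop the sleeve (635,140) hangs upright in the fingers, centred over the neck (635,200) to within about 1 mm. I'll lower it slowly.

{"method": "arm_command", "body": {
  "series": [
    {"x": 1, "y": 0, "z": 20, "rx": 0, "ry": 0, "rz": 0},
    {"x": 1, "y": 0, "z": 35, "rx": 0, "ry": 0, "rz": 0},
    {"x": 1, "y": 0, "z": 45, "rx": 0, "ry": 0, "rz": 0},
    {"x": 1, "y": 0, "z": 50, "rx": 0, "ry": 0, "rz": 0},
    {"x": 1, "y": 0, "z": 54, "rx": 0, "ry": 0, "rz": 0},
    {"x": 1, "y": 0, "z": 58, "rx": 0, "ry": 0, "rz": 0},
    {"x": 1, "y": 0, "z": 60, "rx": 0, "ry": 0, "rz": 0},
    {"x": 1, "y": 0, "z": 60, "rx": 0, "ry": 0, "rz": 0}
  ],
  "squeeze": 12
}}

```text
time: 9.45
tool_pos: [0.483, -0.272, 0.1722]
tool_rot: [-3.142, 0.0, -3.142]
contact_force: [0.1, -0.1, -1.2]
opening: 0.0672
grip_force: 12.0
```

{"method": "arm_command", "body": {
  "series": [
    {"x": 0, "y": 0, "z": 4, "rx": 0, "ry": 0, "rz": 0},
    {"x": 0, "y": 0, "z": 8, "rx": 0, "ry": 0, "rz": 0},
    {"x": 0, "y": 0, "z": 12, "rx": 0, "ry": 0, "rz": 0},
    {"x": 0, "y": 0, "z": 15, "rx": 0, "ry": 0, "rz": 0},
    {"x": 0, "y": 0, "z": 18, "rx": 0, "ry": 0, "rz": 0},
    {"x": 0, "y": 0, "z": 20, "rx": 0, "ry": 0, "rz": 0},
    {"x": 0, "y": 0, "z": 21, "rx": 0, "ry": 0, "rz": 0},
    {"x": 0, "y": 0, "z": 21, "rx": 0, "ry": 0, "rz": 0}
  ]
}}

```text
time: 10.25
tool_pos: [0.483, -0.2719, 0.1528]
tool_rot: [-3.141, 0.001, -3.141]
contact_force: [-3.9, 2.4, 12.2]
opening: 0.067
grip_force: 12.0
```

{"method": "arm_command", "body": {
  "series": [
    {"x": 0, "y": 0, "z": 2, "rx": 0, "ry": 0, "rz": 0},
    {"x": 0, "y": 0, "z": 2, "rx": 0, "ry": 0, "rz": 0}
  ]
}}

```text
time: 10.45
tool_pos: [0.4834, -0.2719, 0.1512]
tool_rot: [-3.141, 0.002, -3.142]
contact_force: [-3.4, 3.7, 13.2]
opening: 0.0671
grip_force: 12.0
```

{"method": "arm_command", "body": {
  "series": [
    {"x": 0, "y": 0, "z": 0, "rx": 0, "ry": 0, "rz": 0},
    {"x": 0, "y": 0, "z": 0, "rx": 0, "ry": 0, "rz": 0},
    {"x": 0, "y": 0, "z": 0, "rx": 0, "ry": 0, "rz": 0},
    {"x": 0, "y": 0, "z": 0, "rx": 0, "ry": 0, "rz": 0},
    {"x": 0, "y": 0, "z": 0, "rx": 0, "ry": 0, "rz": 0}
  ],
  "hand": 91.8
}}

```text
time: 10.95
tool_pos: [0.483, -0.272, 0.149]
tool_rot: [3.141, -0.0, -3.142]
contact_force: [0.3, 1.4, 0.3]
opening: 0.0918
grip_force: 0.0
```

{"method": "arm_command", "body": {
  "series": [
    {"x": 0, "y": 0, "z": -20, "rx": 0, "ry": 0, "rz": 0},
    {"x": 0, "y": 0, "z": -60, "rx": 0, "ry": 0, "rz": 0},
    {"x": 0, "y": 0, "z": -110, "rx": 0, "ry": 0, "rz": 0},
    {"x": 0, "y": 50, "z": -140, "rx": 0, "ry": 0, "rz": 0},
    {"x": 0, "y": 90, "z": -140, "rx": 0, "ry": 0, "rz": 0},
    {"x": 0, "y": 130, "z": -140, "rx": 0, "ry": 0, "rz": 0}
  ]
}}

```text
time: 11.55
tool_pos: [0.4831, -0.1406, 0.2907]
tool_rot: [-3.141, 0.003, 3.141]
contact_force: [0.3, 0.2, -0.3]
opening: 0.0919
grip_force: 0.0
```

```bash
python3 - <<'E'
from h import *
for k in range(2): look(['scene','side','wrist'],['sleeve','cup','cup_grip'])
s=observe();print(s['time'],s['tool_pos'],s['qpos'])
a=save('scene','f.png')['pixels'];b=save('side','g.png')['pixels']
cv2.imwrite('pics/fg.png',np.hstack([cv2.resize(a[130:230,160:290],None,fx=3,fy=3),cv2.resize(b[60:200,300:430],(390,300))]))
E
```

```text
scene sleeve [([486.0, -270.0, 58.0], 0.87)]
scene cup [([582.0, -186.0, -1.0], 0.65), ([570.0, -7.0, -2.0], 0.57)]
scene cup_grip [([502.0, 67.0, 42.0], 0.76)]
side sleeve [([480.0, -269.0, 60.0], 0.7)]
side cup [([571.0, -11.0, 1.0], 0.8)]
side cup_grip [([506.0, 64.0, 42.0], 0.61)]
wrist sleeve [([484.0, -270.0, 61.0], 0.77)]
wrist cup [([568.0, -5.0, -0.0], 0.68)]
wrist cup_grip [([503.0, 68.0, 43.0], 0.6)]
scene sleeve [([485.0, -269.0, 55.0], 0.9)]
scene cup [([569.0, -4.0, -2.0], 0.58)]
scene cup_grip [([501.0, 65.0, 44.0], 0.82)]
side sleeve [([480.0, -270.0, 61.0], 0.75)]
side cup [([569.0, -12.0, 0.0], 0.6)]
side cup_grip [([505.0, 65.0, 44.0], 0.81)]
wrist sleeve [([580.0, -187.0, 2.0], 0.68)]
wrist cup [([567.0, -4.0, -1.0], 0.68)]
wrist cup_grip [([504.0, 67.0, 42.0], 0.64)]
12.75 [ 0.48300391 -0.1419357   0.28925271] [-4.38172621e-01  3.05050810e-01  1.58674945e+00  1.96037175e-05
  1.24969710e+00 -2.00902712e+00]
```

View pics/fg.png

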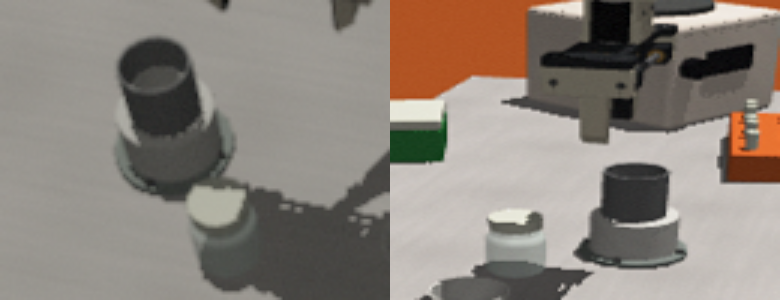

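The picture shows the sleeve fully home and upright on the shoulder (side crop (635,190)), with the sample jar undisturbed. Next I'll go above the cup's handle and add a short test tilt, so I can fit the arm's kinematics and plan the pour.

{"method": "arm_command", "body": {
  "series": [
    {"x": -20, "y": 208, "z": 0, "rx": 0, "ry": 0, "rz": 48},
    {"x": -20, "y": 208, "z": 0, "rx": 0, "ry": 0, "rz": 48},
    {"x": -20, "y": 208, "z": 0, "rx": 0, "ry": 0, "rz": 48},
    {"x": -20, "y": 208, "z": 0, "rx": 0, "ry": 0, "rz": 48},
    {"x": -20, "y": 208, "z": 0, "rx": 0, "ry": 0, "rz": 48},
    {"x": -20, "y": 208, "z": 0, "rx": 0, "ry": 0, "rz": 48},
    {"x": -20, "y": 208, "z": 0, "rx": 0, "ry": 0, "rz": 48},
    {"x": -20, "y": 208, "z": 0, "rx": 0, "ry": 0, "rz": 48}
  ]
}}

```text
time: 13.65
tool_pos: [0.503, 0.0658, 0.2892]
tool_rot: [-3.141, 0.0, 2.307]
contact_force: [0.8, -0.6, 0.4]
opening: 0.0917
grip_force: 0.0
```

{"method": "arm_command", "body": {
  "series": [
    {"x": 0, "y": 0, "z": 0, "rx": 25, "ry": 0, "rz": 0},
    {"x": 0, "y": 0, "z": 0, "rx": 25, "ry": 0, "rz": 0},
    {"x": 0, "y": 0, "z": 0, "rx": 25, "ry": 0, "rz": 0},
    {"x": 0, "y": 0, "z": 0, "rx": 25, "ry": 0, "rz": 0},
    {"x": 0, "y": 0, "z": 0, "rx": 25, "ry": 0, "rz": 0}
  ]
}}

```text
time: 14.15
tool_pos: [0.5032, 0.0657, 0.2885]
tool_rot: [-2.708, -0.002, 2.305]
contact_force: [-0.0, 0.6, -0.3]
opening: 0.0918
grip_force: 0.0
```

```bash
cat > kin.py <<'E'
import numpy as np
from scipy.optimize import least_squares
from scipy.spatial.transform import Rotation as R
def fk(q,p,s4=1):
    h,a2,a3,e,L,off=p
    r=R.from_euler('z',q[0])
    P=np.array([0,0,h])+r.apply([0,off,0])
    r2=r*R.from_euler('y',q[1]); P=P+r2.apply([0,0,a2])
    r3=r2*R.from_euler('y',q[2]); P=P+r3.apply([e,0,a3])
    r4=r3*R.from_euler('z',s4*q[3]); r5=r4*R.from_euler('y',q[4])
    P=P+r5.apply([0,0,L]); r6=r5*R.from_euler('z',q[5]+np.pi/2)
    return P,r6
LO=np.array([-2.53,-.77,.04,-1,.28,-3.11]);HI=np.array([2.53,2.02,2.7,4.14,2.66,3.11])
def ik(P,rot,p,q0,s4=1):
    def f(q):
        a,b=fk(q,p,s4); return np.r_[(a-P)*5,(rot.inv()*b).as_rotvec()]
    s=least_squares(f,np.clip(q0,LO+1e-3,HI-1e-3),bounds=(LO,HI)); return s.x,np.abs(s.fun).max()
E
python3 - <<'E'
from h import *; from kin import *
s=observe();print(s['time'],s['tool_pos'],s['tool_rot'],s['qpos'])
D=[([-1.45977057e-01,3.42023956e-01,1.52405352e+00,0,1.2754184,-1.46007270e-01],[.52503,0,.29224],[np.pi,0,1.5708]),
([.432345,.4785266,1.3104,0,1.352797,-1.13904],[.50697,.31807,.2921],[np.pi,0,-np.pi]),
([-.649488,.450348,1.530769,0,1.161795,-2.220114],[.484,-.2714,.232],[np.pi,0,-np.pi]),
([-.438172,.30505,1.58675,0,1.2497,-2.009],[.483,-.1419,.28925],[np.pi,0,-np.pi]),
(s['qpos'],s['tool_pos'],s['tool_rot'])]
for s4 in (1,-1):
    def f(p):
        o=[]
        for q,P,e in D:
            a,b=fk(q,p,s4); o+=list(a-P)+list(.3*(b.inv()*R.from_euler('xyz',e)).as_rotvec())
        return np.array(o)
    r=least_squares(f,[.3,.4,.4,0,.2,.076])
    print(s4,r.x.round(4),np.abs(r.fun).max()); print(r.fun[-6:].round(3))
    if s4==1: np.save('p.npy',r.x)
E
```

```text
14.15 [0.50323536 0.06573275 0.28851008] [-2.70765626e+00 -1.66321506e-03  2.30514480e+00] [ 0.10235249  0.49728993  1.35496633 -0.25046697  1.64559556 -0.60597588]
1 [0.2225 0.5064 0.3794 0.0463 0.2527 0.0764] 0.00031523607636879566
[-0.  0. -0.  0. -0. -0.]
-1 [ 0.1317  0.3338  0.4177 -0.0162  0.0485  0.0615] 0.12317690719466955
[ 0.035  0.063 -0.008  0.085 -0.123  0.011]
```

The kinematic model fits to 0.3 mm. With the tool straight down, the 190 mm gripper body would sit over the 100 mm beaker, so the grasp must tilt away from it. I'll search for grasp tilt and pour poses that the arm can reach.

```bash
cat > plan.py <<'E'
from kin import *
p=np.load('p.npy')
CUP=np.array([.569,-.0075,0]); TH=np.arctan2(.066+.0075,.503-.569)+np.pi  # bar azimuth
JAR=np.array([.483,-.271,0])
def tool(cup,Rc,d,al,flip=1):
    # tool pose from cup pose; al: tool z tilt about cup x; flip: tool x = -cup x (1) or +cup x (0)
    G=cup+Rc.apply([-d,0,.045])
    B=R.from_matrix(np.array([[-1,0,0],[0,1,0],[0,0,-1.]]) if flip else np.diag([1,-1,-1.]))
    rot=Rc*R.from_euler('x',al)*B
    return G-rot.apply([0,0,.047]),rot
def pour(phi,rho,clear=.012,off=.012):
    Rc=R.from_euler('z',phi)*R.from_euler('x',rho)
    s=np.sign(rho); lip=Rc.apply([0,-s*.036,.060])
    m=R.from_euler('z',phi).apply([0,-s,0])      # pour direction
    tgt=JAR+[0,0,.125+clear]-m*off
    return tgt-lip,Rc
def path(c0,R0,c1,R1,n,d,al,flip,q):
    m=9;Q=[]
    from scipy.spatial.transform import Slerp
    sl=Slerp([0,1],R.concatenate([R0,R1]))
    for t in np.linspace(0,1,n+1)[1:]:
        T,r=tool(c0+(c1-c0)*t,sl(t),d,al,flip); q,e=ik(T,r,p,q)
        if e>2e-3: return None,0,t
        m=min(m,np.min(np.r_[q-LO,HI-q])); Q.append(q)
    return Q,m,1
E
python3 - <<'E'
from plan import *
print(np.degrees(TH))
q0=np.array([.1,.45,1.5,.1,1.2,-.7]); d=.095; R0=R.from_euler('z',TH)
res=[]
for flip in (1,0):
  for ad in (25,30,35):
    al=np.radians(ad)
    T,r=tool(CUP,R0,d,al,flip); best=None
    for q6 in (-2.4,-.7,.7,2.4):
      for q4 in (0,1,2,3):
        x,e=ik(T,r,p,np.r_[.1,.6,1.5,q4,1.2,q6])
        if e<1e-3:
            if best is None or abs(x[3])+abs(x[5]-q0[5])<abs(best[3])+abs(best[5]-q0[5]): best=x
    z=r.apply([0,0,1]); print(flip,ad,z.round(2),None if best is None else best.round(2))
    if best is None: continue
    c1=CUP+[0,0,.17]
    Q,m,_=path(CUP,R0,c1,R0,4,d,al,flip,best)
    if Q is None: continue
    for phi in np.radians(np.arange(-180,180,15)):
      dphi=(phi-TH+np.pi)%(2*np.pi)-np.pi
      for rho in (1.85,-1.85):
        # carry level near jar, then roll
        cp,Rp=pour(phi,rho); cl=cp.copy(); cl[2]=.19
        Rl=R.from_euler('z',phi)
        mid=R.from_euler('z',TH+dphi/2)
        A,m1,t=path(c1,R0,(c1+cl)/2,mid,3,d,al,flip,Q[-1])
        if A is None: continue
        B,m2,t=path((c1+cl)/2,mid,cl,Rl,3,d,al,flip,A[-1])
        if B is None: continue
        C,m3,t=path(cl,Rl,cp,Rp,6,d,al,flip,B[-1])
        if C is None: continue
        res.append((min(m,m1,m2,m3),flip,ad,np.degrees(phi),rho,C[-1].round(2)))
res.sort(key=lambda x:-x[0])
for r in res[:12]: print(r)
E
```

```text
311.92254460057563
1 25 [ 0.31  0.28 -0.91] [-0.24  0.51  2.09  0.92  0.46 -1.79]
1 30 [ 0.37  0.33 -0.87] [-0.29  0.52  2.13  1.19  0.48 -2.1 ]
1 35 [ 0.43  0.38 -0.82] [-0.34  0.54  2.18  1.41  0.53 -2.37]
0 25 [ 0.31  0.28 -0.91] [-0.24  0.51  2.09  0.92  0.46  1.35]
0 30 [ 0.37  0.33 -0.87] [-0.29  0.52  2.13  1.19  0.48  1.05]
0 35 [ 0.43  0.38 -0.82] [-0.34  0.54  2.18  1.41  0.53  0.77]
(np.float64(0.2883781369150974), 0, 35, np.float64(-90.0), -1.85, array([-0.33,  1.05,  0.94, -0.43,  2.32,  2.73]))
(np.float64(0.2883781369150974), 0, 35, np.float64(-75.0), -1.85, array([-0.26,  0.97,  1.14, -0.59,  2.14,  2.61]))
(np.float64(0.2883781369150974), 0, 35, np.float64(90.0), -1.85, array([-1.22,  0.62,  2.07,  1.74,  1.12, -2.67]))
(np.float64(0.2883781369150974), 0, 35, np.float64(105.00000000000001), -1.85, array([-1.2 ,  0.69,  1.87,  1.47,  1.24, -2.52]))
(np.float64(0.2883781369150974), 0, 35, np.float64(119.99999999999999), -1.85, array([-1.15,  0.76,  1.66,  1.27,  1.39, -2.41]))
(np.float64(0.2883781369130777), 1, 35, np.float64(-90.0), -1.85, array([-0.33,  1.05,  0.94, -0.43,  2.32, -0.41]))
(np.float64(0.2883781369130777), 1, 35, np.float64(-75.0), -1.85, array([-0.26,  0.97,  1.14, -0.59,  2.14, -0.53]))
(np.float64(0.2663512846108729), 1, 35, np.float64(-59.99999999999999), -1.85, array([-0.2 ,  0.89,  1.34, -0.73,  1.94, -0.59]))
(np.float64(0.26635128460521784), 0, 35, np.float64(-59.99999999999999), -1.85, array([-0.2 ,  0.89,  1.34, -0.73,  1.94,  2.55]))
(np.float64(0.2577409899914743), 0, 25, np.float64(-75.0), 1.85, array([-0.96,  1.36,  2.08,  1.64,  2.35, -0.41]))
(np.float64(0.2577409899914743), 0, 25, np.float64(-75.0), -1.85, array([-0.25,  1.06,  1.1 , -0.67,  2.25,  2.59]))
(np.float64(0.2577409899914743), 0, 25, np.float64(-59.99999999999999), 1.85, array([-1.06,  1.33,  1.99,  1.41,  2.27, -0.23]))
```

```bash
cat >> plan.py <<'E'
def rel(T,r,T0,r0):
    return (r0.inv().apply(T-T0)*1000).round(1),np.degrees((r0.inv()*r).as_rotvec()).round(1)
D,AL=.090,np.radians(33)
E
python3 - <<'E'
from h import *; from plan import *
s=observe();T0,r0=s['tool_pos'],R.from_euler('xyz',s['tool_rot'])
R0=R.from_euler('z',TH)
T,r=tool(CUP,R0,D,AL,1)
P=T-r.apply([0,0,.10])
print('pre',P,rel(P,r,T0,r0)); print('grasp',T,rel(T,r,P,r))
q=s['qpos']
from scipy.spatial.transform import Slerp
sl=Slerp([0,1],R.concatenate([r0,r]))
for t in np.linspace(0,1,6):
    q,e=ik(T0+(P-T0)*t,sl(t),p,q); print(q.round(2),round(e,4))
for t in np.linspace(0,1,3):
    q,e=ik(P+(T-P)*t,r,p,q); print(q.round(2),round(e,4))
E
```

```text
pre [0.44929873 0.00597297 0.16828457] (array([ -8.4, -22.1, 142.7]), array([-57.9,  -0.1,   0.2]))
grasp [0.48982253 0.04236169 0.08441752] (array([ -0.,   0., 100.]), array([0., 0., 0.]))
[ 0.1   0.5   1.35 -0.25  1.65 -0.61] 0.0
[ 0.03  0.41  1.53 -0.15  1.39 -0.66] 0.0
[-0.06  0.33  1.7  -0.02  1.14 -0.78] 0.0
[-0.17  0.28  1.87  0.17  0.9  -1.01] 0.0
[-0.31  0.26  2.03  0.5   0.72 -1.39] 0.0
[-0.46  0.3   2.17  0.95  0.67 -1.96] 0.0
[-0.46  0.3   2.17  0.95  0.67 -1.96] 0.0
[-0.39  0.42  2.17  1.12  0.58 -2.09] 0.0
[-0.32  0.54  2.15  1.31  0.51 -2.25] 0.0
```

{"method": "arm_command", "body": {
  "series": [
    {"x": -8, "y": -22, "z": 143, "rx": -58, "ry": 0, "rz": 0},
    {"x": -8, "y": -22, "z": 143, "rx": -58, "ry": 0, "rz": 0},
    {"x": -8, "y": -22, "z": 143, "rx": -58, "ry": 0, "rz": 0},
    {"x": -8, "y": -22, "z": 143, "rx": -58, "ry": 0, "rz": 0},
    {"x": -8, "y": -22, "z": 143, "rx": -58, "ry": 0, "rz": 0},
    {"x": -8, "y": -22, "z": 143, "rx": -58, "ry": 0, "rz": 0},
    {"x": -8, "y": -22, "z": 143, "rx": -58, "ry": 0, "rz": 0},
    {"x": -8, "y": -22, "z": 143, "rx": -58, "ry": 0, "rz": 0},
    {"x": -8, "y": -22, "z": 143, "rx": -58, "ry": 0, "rz": 0},
    {"x": -8, "y": -22, "z": 143, "rx": -58, "ry": 0, "rz": 0}
  ],
  "hand": 42
}}

```text
time: 15.15
tool_pos: [0.4479, 0.0046, 0.1696]
tool_rot: [2.565, 0.003, 2.299]
contact_force: [-0.7, -0.1, -0.4]
opening: 0.0421
grip_force: 0.0
```

```bash
python3 - <<'E'
from h import *; from plan import *
s=observe();T0,r0=s['tool_pos'],R.from_euler('xyz',s['tool_rot'])
print(s['time'],s['opening'],T0,s['qpos'].round(2))
T,r=tool(CUP,R.from_euler('z',TH),D,AL,1); print(rel(T,r,T0,r0))
look(['wrist'],['cup_grip','cup','beaker']);look(['wrist'],['cup_grip','cup'])
save('wrist','i.png')
E
```

```text
15.15 0.04206544187784686 [0.44786962 0.00461146 0.16957786] [-0.46  0.29  2.17  0.95  0.67 -1.96]
(array([  0.5,   0.9, 102.2]), array([ 0. ,  0.3, -0.1]))
wrist cup_grip [([505.0, 64.0, 43.0], 0.57)]
wrist cup [([568.0, -5.0, -0.0], 0.61)]
wrist beaker [([564.0, 123.0, -3.0], 0.96), ([584.0, -24.0, 10.0], 0.22)]
wrist cup_grip [([506.0, 67.0, 42.0], 0.87)]
wrist cup [([568.0, -5.0, -0.0], 0.62)]
```

View pics/i.png

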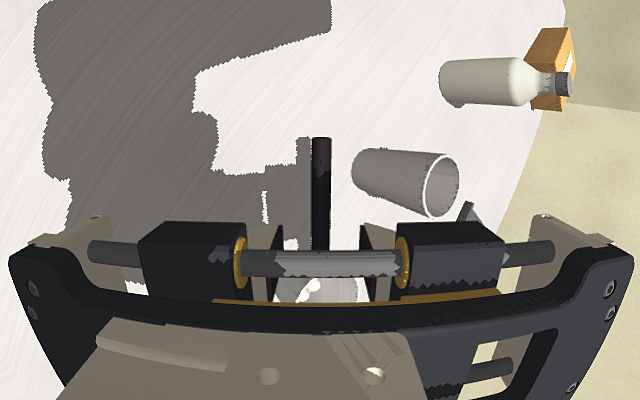

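The bar at (320,190) runs straight and centred between the fingers (275 to 365), and the beaker at (405,180) is clear. Advancing along the tool and closing.

{"method": "arm_command", "body": {
  "series": [
    {"x": 0, "y": 1, "z": 35, "rx": 0, "ry": 0, "rz": 0},
    {"x": 0, "y": 1, "z": 65, "rx": 0, "ry": 0, "rz": 0},
    {"x": 0, "y": 1, "z": 85, "rx": 0, "ry": 0, "rz": 0},
    {"x": 0, "y": 1, "z": 97, "rx": 0, "ry": 0, "rz": 0},
    {"x": 0, "y": 1, "z": 102, "rx": 0, "ry": 0, "rz": 0},
    {"x": 0, "y": 1, "z": 102, "rx": 0, "ry": 0, "rz": 0}
  ]
}}

```text
time: 16.15
tool_pos: [0.4905, 0.0444, 0.0835]
tool_rot: [2.566, -0.001, 2.305]
contact_force: [0.5, -0.1, 0.5]
opening: 0.0418
grip_force: 0.0
```

{"method": "arm_command", "body": {
  "series": [
    {"x": 0, "y": 1, "z": 0, "rx": 0, "ry": 0, "rz": 0},
    {"x": 0, "y": 1, "z": 0, "rx": 0, "ry": 0, "rz": 0},
    {"x": 0, "y": 1, "z": 0, "rx": 0, "ry": 0, "rz": 0},
    {"x": 0, "y": 1, "z": 0, "rx": 0, "ry": 0, "rz": 0},
    {"x": 0, "y": 1, "z": 0, "rx": 0, "ry": 0, "rz": 0},
    {"x": 0, "y": 1, "z": 0, "rx": 0, "ry": 0, "rz": 0}
  ],
  "hand": 5,
  "squeeze": 55
}}

```text
time: 16.75
tool_pos: [0.4912, 0.0445, 0.0846]
tool_rot: [2.566, 0.0, 2.304]
contact_force: [-0.4, -0.9, 0.2]
opening: 0.0143
grip_force: 54.9
```

```bash
python3 - <<'E'
from h import *; from plan import *
s=observe();T0,r0=s['tool_pos'],R.from_euler('xyz',s['tool_rot'])
print(s['time'],s['opening'],s['contact_force'],s['torque'],s['grip_force'],T0)
# lift: straight up 170
print(rel(T0+[0,0,.03],r0,T0,r0),rel(T0+[0,0,.17],r0,T0,r0))
E
```

```text
16.75 0.014314190346429482 [-0.36123469 -0.90851505  0.23349018] [-0.21061272  0.26340134  0.00924614] 54.88565504550934 [0.49118362 0.04446329 0.08460048]
(array([ -0. ,  16.3, -25.2]), array([0., 0., 0.])) (array([  -0. ,   92.6, -142.6]), array([0., 0., 0.]))
```

{"method": "arm_command", "body": {
  "series": [
    {"x": 0, "y": 5, "z": -8, "rx": 0, "ry": 0, "rz": 0},
    {"x": 0, "y": 11, "z": -17, "rx": 0, "ry": 0, "rz": 0},
    {"x": 0, "y": 16, "z": -25, "rx": 0, "ry": 0, "rz": 0},
    {"x": 0, "y": 22, "z": -34, "rx": 0, "ry": 0, "rz": 0},
    {"x": 0, "y": 27, "z": -42, "rx": 0, "ry": 0, "rz": 0},
    {"x": 0, "y": 27, "z": -42, "rx": 0, "ry": 0, "rz": 0}
  ]
}}

```text
time: 17.35
tool_pos: [0.4911, 0.0444, 0.1351]
tool_rot: [2.565, 0.001, 2.304]
contact_force: [-0.8, 0.3, -2.3]
opening: 0.0146
grip_force: 54.9
```

```bash
python3 - <<'E'
from h import *; from plan import *
s=observe();print(s['tool_pos'],s['tool_rot'],s['opening'],s['contact_force'],s['torque'])
for k in range(2):look(['scene','side'],['cup_grip','cup','tall_bottle'])
b=save('side','j.png')['pixels']; a=save('scene','k.png')['pixels']
cv2.imwrite('pics/jk.png',np.hstack([cv2.resize(a[130:250,250:400],(400,320)),cv2.resize(b[140:260,270:420],(400,320))]))
E
```

```text
[0.49113343 0.044444   0.13506522] [2.56496014e+00 1.08961411e-03 2.30413254e+00] 0.014605031267459106 [-0.81615471  0.34633427 -2.3434979 ] [-0.19264377  0.56075276  0.04126747]
scene cup_grip [([500.0, 69.0, 93.0], 0.85)]
scene cup [([572.0, -5.0, 45.0], 0.95)]
scene tall_bottle [([604.0, 313.0, -4.0], 0.79)]
side cup_grip [([504.0, 65.0, 93.0], 0.56)]
side cup [([569.0, -9.0, 49.0], 0.79)]
side tall_bottle [([604.0, 310.0, -1.0], 0.88)]
scene cup_grip [([505.0, 67.0, 94.0], 0.75)]
scene cup [([571.0, -5.0, 45.0], 0.73)]
scene tall_bottle [([604.0, 314.0, 0.0], 0.68)]
side cup_grip [([503.0, 66.0, 95.0], 0.76)]
side cup [([566.0, -6.0, 48.0], 0.59)]
side tall_bottle [([602.0, 311.0, -0.0], 0.74)]
```

View pics/jk.png

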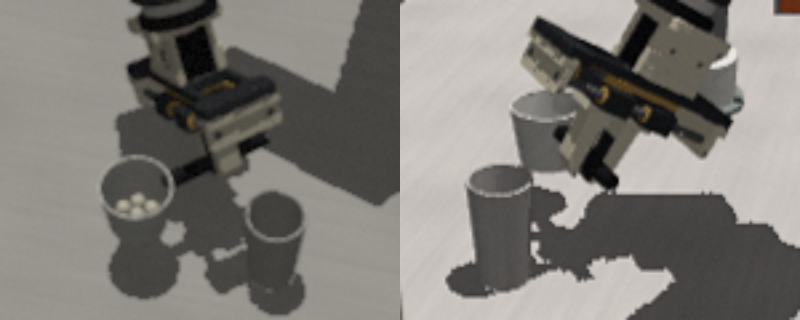

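The crop shows the cup lifted and level, with the balls inside at (135,208), and the beaker standing. Now I'll plan the carry and the pour.

```bash
cat >> plan.py <<'E'
B1=R.from_matrix(np.array([[-1,0,0],[0,1,0],[0,0,-1.]]))
def cup_of(T,r,d=D,al=AL):
    Rc=r*B1.inv()*R.from_euler('x',-al)
    return T+r.apply([0,0,.047])-Rc.apply([-d,0,.045]),Rc
PHI=np.radians(-75)
def pour_tool(deg,off=.015):
    a=abs(deg); cl=.010+.10*max(0,1-a/75)
    c,Rc=pour(PHI,-np.radians(max(a,.01)),cl,off); return tool(c,Rc,D,AL,1)
def row(T,r,T0,r0):
    a,b=rel(T,r,T0,r0); return dict(zip(['x','y','z','rx','ry','rz'],[int(round(v)) for v in a]+[round(float(v)) for v in b]))
E
python3 - <<'E'
from h import *; from plan import *
s=observe();T0,r0=s['tool_pos'],R.from_euler('xyz',s['tool_rot']); q=s['qpos']
c,Rc=cup_of(T0,r0); print(c,np.degrees(Rc.as_euler('xyz')))
T1=T0+[0,0,.12]; Te,re=pour_tool(0)
print('end cup',cup_of(Te,re)[0])
q,e=ik(T1,r0,p,q);print('lift',row(T1,r0,T0,r0),q.round(2),e)
from scipy.spatial.transform import Slerp
sl=Slerp([0,1],R.concatenate([r0,re]))
for t in np.linspace(0,1,6)[1:]:
    Tt=T1+(Te-T1)*t; q,e=ik(Tt,sl(t),p,q); print(round(t,2),row(Tt,sl(t),T0,r0),q.round(2),round(e,4))
for g in range(15,121,15):
    T,r=pour_tool(g); q,e=ik(T,r,p,q); print(g,row(T,r,Te,re),q.round(2),round(e,4), T.round(3))
E
```

```text
[ 0.57029629 -0.00532613  0.05003893] [ 4.60867799e-03 -1.19983385e-02 -4.79966795e+01]
end cup [ 0.43372767 -0.28420248  0.17500628]
lift {'x': 0, 'y': 65, 'z': -101, 'rx': 0, 'ry': 0, 'rz': 0} [-0.32  0.19  1.98  0.72  0.8  -1.52] 2.4980018054066022e-15
0.2 {'x': -23, 'y': 25, 'z': -128, 'rx': 0, 'ry': -3, 'rz': 4} [-0.45  0.15  2.03  0.73  0.81 -1.56] 0.0
0.4 {'x': -46, 'y': -16, 'z': -156, 'rx': 0, 'ry': -6, 'rz': 9} [-0.58  0.12  2.06  0.73  0.83 -1.6 ] 0.0
0.6 {'x': -68, 'y': -56, 'z': -183, 'rx': 0, 'ry': -9, 'rz': 14} [-0.72  0.11  2.08  0.73  0.85 -1.63] 0.0
0.8 {'x': -91, 'y': -96, 'z': -210, 'rx': 0, 'ry': -12, 'rz': 18} [-0.85  0.1   2.08  0.72  0.88 -1.66] 0.0
1.0 {'x': -114, 'y': -137, 'z': -238, 'rx': 0, 'ry': -15, 'rz': 23} [-0.98  0.11  2.07  0.72  0.9  -1.68] 0.0
15 {'x': 0, 'y': 4, 'z': 9, 'rx': 15, 'ry': 0, 'rz': 0} [-0.81  0.15  1.94  0.35  0.93 -1.26] 0.0 [ 0.394 -0.202  0.255]
30 {'x': 0, 'y': 10, 'z': 22, 'rx': 30, 'ry': 0, 'rz': 0} [-0.65  0.24  1.81  0.05  1.06 -0.93] 0.0 [ 0.405 -0.199  0.247]
45 {'x': 0, 'y': 17, 'z': 39, 'rx': 45, 'ry': 0, 'rz': 0} [-0.52  0.36  1.67 -0.15  1.26 -0.72] 0.0 [ 0.42  -0.195  0.236]
60 {'x': 0, 'y': 22, 'z': 61, 'rx': 60, 'ry': 0, 'rz': 0} [-0.42  0.52  1.54 -0.29  1.47 -0.6 ] 0.0 [ 0.436 -0.19   0.221]
75 {'x': 0, 'y': 26, 'z': 87, 'rx': 75, 'ry': 0, 'rz': 0} [-0.35  0.68  1.4  -0.4   1.68 -0.53] 0.0 [ 0.453 -0.186  0.201]
90 {'x': 0, 'y': 38, 'z': 100, 'rx': 90, 'ry': 0, 'rz': 0} [-0.3   0.83  1.26 -0.49  1.92 -0.51] 0.0 [ 0.469 -0.182  0.197]
105 {'x': 0, 'y': 46, 'z': 115, 'rx': 105, 'ry': 0, 'rz': 0} [-0.27  0.98  1.14 -0.6   2.14 -0.54] 0.0 [ 0.483 -0.178  0.188]
120 {'x': 0, 'y': 50, 'z': 132, 'rx': 120, 'ry': 0, 'rz': 0} [-0.25  1.12  1.05 -0.74  2.33 -0.59] 0.0 [ 0.495 -0.175  0.176]
```

{"method": "arm_command", "body": {
  "series": [
    {"x": 0, "y": 8, "z": -12, "rx": 0, "ry": 0, "rz": 0},
    {"x": 0, "y": 22, "z": -34, "rx": 0, "ry": 0, "rz": 0},
    {"x": 0, "y": 38, "z": -59, "rx": 0, "ry": 0, "rz": 0},
    {"x": 0, "y": 54, "z": -84, "rx": 0, "ry": 0, "rz": 0},
    {"x": -2, "y": 62, "z": -103, "rx": 0, "ry": 0, "rz": 0},
    {"x": -8, "y": 52, "z": -110, "rx": 0, "ry": -1, "rz": 1},
    {"x": -16, "y": 37, "z": -120, "rx": 0, "ry": -2, "rz": 3},
    {"x": -26, "y": 20, "z": -131, "rx": 0, "ry": -3, "rz": 5},
    {"x": -36, "y": 2, "z": -144, "rx": 0, "ry": -5, "rz": 7},
    {"x": -46, "y": -16, "z": -156, "rx": 0, "ry": -6, "rz": 9},
    {"x": -57, "y": -36, "z": -169, "rx": 0, "ry": -7, "rz": 11},
    {"x": -68, "y": -56, "z": -183, "rx": 0, "ry": -9, "rz": 14},
    {"x": -80, "y": -76, "z": -196, "rx": 0, "ry": -10, "rz": 16},
    {"x": -91, "y": -96, "z": -210, "rx": 0, "ry": -12, "rz": 18},
    {"x": -100, "y": -112, "z": -221, "rx": 0, "ry": -13, "rz": 20},
    {"x": -107, "y": -125, "z": -229, "rx": 0, "ry": -14, "rz": 22},
    {"x": -112, "y": -133, "z": -235, "rx": 0, "ry": -15, "rz": 23},
    {"x": -114, "y": -137, "z": -238, "rx": 0, "ry": -15, "rz": 23},
    {"x": -114, "y": -137, "z": -238, "rx": 0, "ry": -15, "rz": 23}
  ]
}}

```text
time: 20.15
tool_pos: [0.3855, -0.2041, 0.2595]
tool_rot: [2.565, 0.001, 1.825]
contact_force: [-0.3, 0.2, -2.2]
opening: 0.0147
grip_force: 54.9
```

```bash
python3 - <<'E'
from h import *; from plan import *
s=observe();T0,r0=s['tool_pos'],R.from_euler('xyz',s['tool_rot'])
c,Rc=cup_of(T0,r0); print(s['time'],c,np.degrees(Rc.as_euler('xyz')),s['opening'])
for k in range(2):look(['scene','side'],['cup_grip','cup','sleeve','sample_jar'])
for g in (20,40,55,65,75,82,90,97,105,112): print(g,row(*pour_tool(g),T0,r0))
E
```

```text
20.15 [ 0.43290359 -0.28481451  0.1751314 ] [ 2.12930890e-02 -5.53677029e-02 -7.54501684e+01] 0.014701716570004353
scene cup_grip [([406.0, -187.0, 217.0], 0.84)]
scene cup [([433.0, -282.0, 169.0], 0.95)]
scene sleeve [([482.0, -271.0, 58.0], 0.8), ([433.0, -284.0, 169.0], 0.6)]
scene sample_jar [([582.0, -186.0, -3.0], 0.73)]
side cup_grip [([409.0, -191.0, 218.0], 0.55), ([580.0, -188.0, 0.0], 0.25)]
side cup [([432.0, -284.0, 173.0], 0.57), ([480.0, -272.0, 60.0], 0.47)]
side sleeve [([483.0, -272.0, 60.0], 0.55), ([483.0, -274.0, 60.0], 0.21)]
side sample_jar [([580.0, -185.0, -0.0], 0.92)]
scene cup_grip [([410.0, -190.0, 219.0], 0.74)]
scene cup [([432.0, -284.0, 170.0], 0.79), ([483.0, -270.0, 58.0], 0.44)]
scene sleeve [([484.0, -271.0, 60.0], 0.77)]
scene sample_jar [([584.0, -184.0, -4.0], 0.92)]
side cup_grip []
side cup [([432.0, -287.0, 176.0], 0.81)]
side sleeve [([480.0, -274.0, 62.0], 0.96)]
side sample_jar [([584.0, -188.0, -4.0], 0.81), ([484.0, -272.0, 60.0], 0.58)]
20 {'x': 0, 'y': 6, 'z': 13, 'rx': 20, 'ry': 0, 'rz': 0}
40 {'x': 0, 'y': 15, 'z': 33, 'rx': 40, 'ry': 0, 'rz': 0}
55 {'x': 0, 'y': 21, 'z': 53, 'rx': 55, 'ry': 0, 'rz': 0}
65 {'x': 1, 'y': 24, 'z': 69, 'rx': 65, 'ry': 0, 'rz': 0}
75 {'x': 1, 'y': 26, 'z': 87, 'rx': 75, 'ry': 0, 'rz': 0}
82 {'x': 1, 'y': 32, 'z': 93, 'rx': 82, 'ry': 0, 'rz': 0}
90 {'x': 1, 'y': 38, 'z': 100, 'rx': 90, 'ry': 0, 'rz': 0}
97 {'x': 1, 'y': 42, 'z': 107, 'rx': 97, 'ry': 0, 'rz': 0}
105 {'x': 1, 'y': 46, 'z': 115, 'rx': 105, 'ry': 0, 'rz': 0}
112 {'x': 1, 'y': 48, 'z': 123, 'rx': 112, 'ry': 0, 'rz': 0}
```

{"method": "arm_command", "body": {
  "series": [
    {"x": 0, "y": 2, "z": 4, "rx": 6, "ry": 0, "rz": 0},
    {"x": 0, "y": 4, "z": 8, "rx": 13, "ry": 0, "rz": 0},
    {"x": 0, "y": 6, "z": 13, "rx": 20, "ry": 0, "rz": 0},
    {"x": 0, "y": 9, "z": 19, "rx": 27, "ry": 0, "rz": 0},
    {"x": 0, "y": 12, "z": 26, "rx": 34, "ry": 0, "rz": 0},
    {"x": 0, "y": 15, "z": 33, "rx": 40, "ry": 0, "rz": 0},
    {"x": 0, "y": 18, "z": 40, "rx": 46, "ry": 0, "rz": 0},
    {"x": 0, "y": 20, "z": 47, "rx": 51, "ry": 0, "rz": 0},
    {"x": 0, "y": 21, "z": 53, "rx": 55, "ry": 0, "rz": 0},
    {"x": 0, "y": 22, "z": 59, "rx": 59, "ry": 0, "rz": 0},
    {"x": 1, "y": 23, "z": 65, "rx": 62, "ry": 0, "rz": 0},
    {"x": 1, "y": 24, "z": 69, "rx": 65, "ry": 0, "rz": 0},
    {"x": 1, "y": 24, "z": 69, "rx": 65, "ry": 0, "rz": 0}
  ]
}}

```text
time: 22.45
tool_pos: [0.442, -0.1879, 0.2132]
tool_rot: [-2.583, -0.001, 1.826]
contact_force: [-0.1, 0.6, -2.5]
opening: 0.0146
grip_force: 54.9
```

```bash
python3 - <<'E'
from h import *; from plan import *
s=observe();T0,r0=s['tool_pos'],R.from_euler('xyz',s['tool_rot'])
c,Rc=cup_of(T0,r0); print(s['time'],c,np.degrees(Rc.as_euler('xyz')),s['opening'])
look(['scene','side'],['cup','sleeve','ball0'])
b=save('side','l.png')['pixels']; a=save('scene','m.png')['pixels']
cv2.imwrite('pics/lm.png',np.hstack([cv2.resize(a[120:240,160:310],(400,320)),cv2.resize(b[80:200,300:450],(400,320))]))
for g in (65,70,75,80,85,90,95,100,105,110,115): print(g,row(*pour_tool(g),T0,r0))
E
```

```text
22.45 [ 0.40110316 -0.29151621  0.15426355] [-6.50217168e+01  5.30473255e-02 -7.54024291e+01] 0.014623489799949596
scene cup [([400.0, -291.0, 150.0], 0.89), ([419.0, -282.0, 138.0], 0.38)]
scene sleeve [([483.0, -272.0, 60.0], 0.78)]
scene ball0 [([419.0, -298.0, 147.0], 0.51), ([418.0, -309.0, 149.0], 0.5)]
side cup [([400.0, -296.0, 156.0], 0.52)]
side sleeve [([480.0, -272.0, 61.0], 0.57)]
side ball0 [([562.0, 127.0, -1.0], 0.16)]
65 {'x': -1, 'y': -1, 'z': -1, 'rx': 0, 'ry': 0, 'rz': 0}
70 {'x': -1, 'y': 7, 'z': 2, 'rx': 5, 'ry': 0, 'rz': 0}
75 {'x': -1, 'y': 16, 'z': 5, 'rx': 10, 'ry': 0, 'rz': 0}
80 {'x': -1, 'y': 21, 'z': 3, 'rx': 15, 'ry': 0, 'rz': 0}
85 {'x': -1, 'y': 26, 'z': 1, 'rx': 20, 'ry': 0, 'rz': 0}
90 {'x': -1, 'y': 32, 'z': 0, 'rx': 25, 'ry': 0, 'rz': 0}
95 {'x': -1, 'y': 38, 'z': -1, 'rx': 30, 'ry': 0, 'rz': 0}
100 {'x': -1, 'y': 44, 'z': -2, 'rx': 35, 'ry': 0, 'rz': 0}
105 {'x': -1, 'y': 49, 'z': -1, 'rx': 40, 'ry': 0, 'rz': 0}
110 {'x': -1, 'y': 55, 'z': -1, 'rx': 45, 'ry': 0, 'rz': 0}
115 {'x': 0, 'y': 61, 'z': 0, 'rx': 50, 'ry': 0, 'rz': 0}
```

View pics/lm.png

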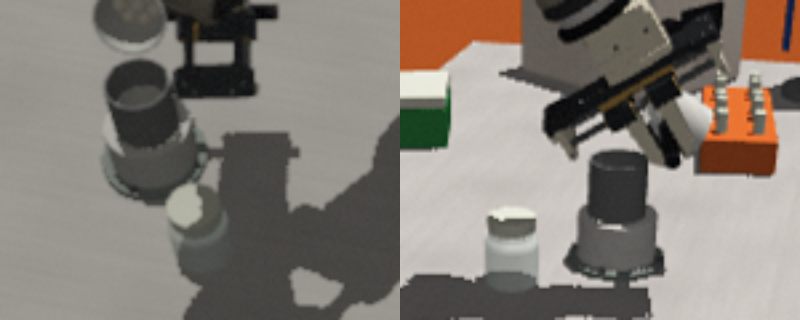

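The balls are still in the cup (scene crop (130,25)) and its lip is just short of the sleeve mouth (140,80). The gripper stands beside the sleeve. Pouring slowly.

{"method": "arm_command", "body": {
  "series": [
    {"x": -1, "y": 7, "z": 2, "rx": 5, "ry": 0, "rz": 0},
    {"x": -1, "y": 12, "z": 3, "rx": 8, "ry": 0, "rz": 0},
    {"x": -1, "y": 16, "z": 5, "rx": 10, "ry": 0, "rz": 0},
    {"x": -1, "y": 18, "z": 4, "rx": 12, "ry": 0, "rz": 0},
    {"x": -1, "y": 20, "z": 3, "rx": 14, "ry": 0, "rz": 0},
    {"x": -1, "y": 22, "z": 3, "rx": 16, "ry": 0, "rz": 0},
    {"x": -1, "y": 24, "z": 2, "rx": 18, "ry": 0, "rz": 0},
    {"x": -1, "y": 26, "z": 1, "rx": 20, "ry": 0, "rz": 0},
    {"x": -1, "y": 28, "z": 1, "rx": 22, "ry": 0, "rz": 0},
    {"x": -1, "y": 31, "z": 0, "rx": 24, "ry": 0, "rz": 0},
    {"x": -1, "y": 33, "z": 0, "rx": 26, "ry": 0, "rz": 0},
    {"x": -1, "y": 36, "z": -1, "rx": 28, "ry": 0, "rz": 0},
    {"x": -1, "y": 38, "z": -1, "rx": 30, "ry": 0, "rz": 0},
    {"x": -1, "y": 41, "z": -1, "rx": 32, "ry": 0, "rz": 0},
    {"x": -1, "y": 44, "z": -2, "rx": 35, "ry": 0, "rz": 0},
    {"x": -1, "y": 47, "z": -1, "rx": 38, "ry": 0, "rz": 0},
    {"x": -1, "y": 49, "z": -1, "rx": 40, "ry": 0, "rz": 0},
    {"x": -1, "y": 52, "z": -1, "rx": 43, "ry": 0, "rz": 0},
    {"x": -1, "y": 55, "z": -1, "rx": 45, "ry": 0, "rz": 0},
    {"x": -1, "y": 55, "z": -1, "rx": 45, "ry": 0, "rz": 0}
  ]
}}

```text
time: 24.95
tool_pos: [0.4872, -0.1775, 0.1852]
tool_rot: [-1.795, -0.0, 1.825]
contact_force: [0.2, 0.4, -2.5]
opening: 0.0143
grip_force: 54.9
```

```bash
python3 - <<'E'
from h import *; from plan import *
s=observe();T0,r0=s['tool_pos'],R.from_euler('xyz',s['tool_rot'])
c,Rc=cup_of(T0,r0); print(s['time'],c,np.degrees(Rc.as_euler('xyz')),s['opening'],s['contact_force'])
look(['scene','side'],['cup','sleeve','ball0'])
b=save('side','n.png')['pixels']; a=save('scene','o.png')['pixels']
cv2.imwrite('pics/no.png',np.hstack([cv2.resize(a[120:240,160:310],(400,320)),cv2.resize(b[80:200,300:450],(400,320))]))
for g in (65,85,100,115,120,125): print(g,row(*pour_tool(g),T0,r0))
E
```

```text
24.95 [ 0.42455501 -0.28671074  0.19020405] [-1.10125906e+02  3.15003504e-03 -7.54426249e+01] 0.014258484876156354 [ 0.19045387  0.4309218  -2.46994721]
scene cup [([428.0, -284.0, 188.0], 0.56), ([483.0, -271.0, 58.0], 0.33)]
scene sleeve [([483.0, -267.0, 58.0], 0.85)]
scene ball0 []
side cup [([426.0, -289.0, 194.0], 0.81)]
side sleeve [([481.0, -272.0, 60.0], 0.59)]
side ball0 [([582.0, -188.0, -2.0], 0.28)]
65 {'x': 0, 'y': -39, 'z': 39, 'rx': -45, 'ry': 0, 'rz': 0}
85 {'x': 0, 'y': -18, 'z': 21, 'rx': -25, 'ry': 0, 'rz': 0}
100 {'x': 1, 'y': -8, 'z': 7, 'rx': -10, 'ry': 0, 'rz': 0}
115 {'x': 1, 'y': 6, 'z': -4, 'rx': 5, 'ry': 0, 'rz': 0}
120 {'x': 1, 'y': 11, 'z': -6, 'rx': 10, 'ry': 0, 'rz': 0}
125 {'x': 1, 'y': 16, 'z': -9, 'rx': 15, 'ry': 0, 'rz': 0}
```

View pics/no.png

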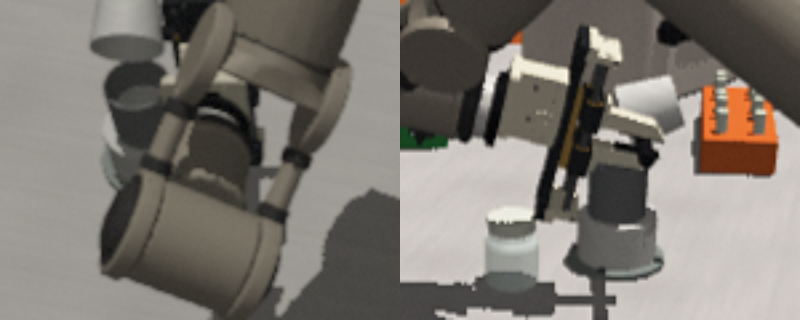

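{"method": "arm_command", "body": {
  "series": [
    {"x": 1, "y": 3, "z": -2, "rx": 3, "ry": 0, "rz": 0},
    {"x": 1, "y": 6, "z": -4, "rx": 5, "ry": 0, "rz": 0},
    {"x": 1, "y": 11, "z": -6, "rx": 10, "ry": 0, "rz": 0},
    {"x": 1, "y": 11, "z": -6, "rx": 6, "ry": 0, "rz": 0},
    {"x": 1, "y": 11, "z": -6, "rx": 10, "ry": 0, "rz": 0},
    {"x": 1, "y": 11, "z": -6, "rx": 6, "ry": 0, "rz": 0},
    {"x": 1, "y": 11, "z": -6, "rx": 10, "ry": 0, "rz": 0},
    {"x": 1, "y": 11, "z": -6, "rx": 10, "ry": 0, "rz": 0}
  ]
}}

```text
time: 26.25
tool_pos: [0.4947, -0.1745, 0.1759]
tool_rot: [-1.621, -0.0, 1.825]
contact_force: [0.1, -0.7, -2.5]
opening: 0.0145
grip_force: 54.9
```

```bash
python3 - <<'E'
from h import *; from plan import *
F=[]
for k in range(8):
    pic=read_camera('side' if k%2 else 'scene'); F.append(observe()['contact_force'][2])
    if k>5: print([(np.round(np.array(d['point'])*1000),round(d['confidence'],2)) for d in boxes_of(pic,'ball0')])
print(np.mean(F),np.std(F))
pw=read_camera('wrist'); print([(np.round(np.array(d['point'])*1000),round(d['confidence'],2)) for d in boxes_of(pw,'ball0')])
a=read_camera('scene')['pixels']; b=read_camera('side')['pixels']
cv2.imwrite('pics/pq.png',np.vstack([np.hstack([cv2.resize(a[110:200,180:255],(400,340)),cv2.resize(b[90:180,360:435],(400,340))]),cv2.resize(pw['pixels'],(800,500))[:250]]))
s=observe();T0,r0=s['tool_pos'],R.from_euler('xyz',s['tool_rot'])
c,Rc=cup_of(T0,r0); print(s['time'],c,np.degrees(Rc.as_euler('xyz')))
for g in (65,90,105): print(g,row(*pour_tool(g),T0,r0))
E
```

```text
[]
[]
-1.8383474303866694 0.3514995549853874
[]
26.95 [ 0.43436362 -0.28324762  0.19709478] [-1.19974822e+02 -5.50819808e-02 -7.54583439e+01]
65 {'x': 0, 'y': -40, 'z': 53, 'rx': -55, 'ry': 0, 'rz': 0}
90 {'x': 0, 'y': -21, 'z': 26, 'rx': -30, 'ry': 0, 'rz': 0}
105 {'x': 0, 'y': -12, 'z': 11, 'rx': -15, 'ry': 0, 'rz': 0}
```

View pics/pq.png

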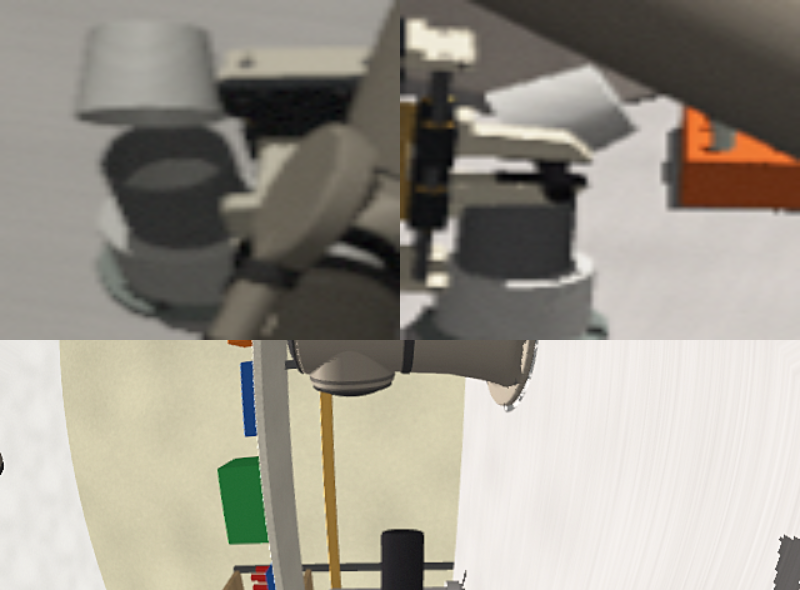

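The cup's mouth points down into the sleeve (scene crop (150,115)) and no balls lie on the bench. The measured weight matches an empty cup. Tilting back the same way.

{"method": "arm_command", "body": {
  "series": [
    {"x": 0, "y": -6, "z": 6, "rx": -8, "ry": 0, "rz": 0},
    {"x": 0, "y": -12, "z": 11, "rx": -15, "ry": 0, "rz": 0},
    {"x": 0, "y": -17, "z": 18, "rx": -23, "ry": 0, "rz": 0},
    {"x": 0, "y": -21, "z": 26, "rx": -30, "ry": 0, "rz": 0},
    {"x": 0, "y": -28, "z": 34, "rx": -37, "ry": 0, "rz": 0},
    {"x": 0, "y": -34, "z": 42, "rx": -45, "ry": 0, "rz": 0},
    {"x": 0, "y": -40, "z": 53, "rx": -55, "ry": 0, "rz": 0},
    {"x": 0, "y": -40, "z": 53, "rx": -55, "ry": 0, "rz": 0}
  ]
}}

```text
time: 27.75
tool_pos: [0.4403, -0.1889, 0.2168]
tool_rot: [-2.589, 0.004, 1.823]
contact_force: [-1.1, 0.7, -1.3]
opening: 0.0143
grip_force: 54.9
```

```bash
python3 - <<'E'
from h import *; from plan import *
s=observe();T0,r0=s['tool_pos'],R.from_euler('xyz',s['tool_rot'])
print(s['time'],s['tool_rot'],T0)
look(['scene','side'],['cup','sleeve','ball0'])
for g in (45,20,0): print(g,row(*pour_tool(g),T0,r0))
# final placing pose: cup back where it came from, and above it
R0=R.from_euler('z',np.radians(-48.)); C=np.array([.5703,-.0053,0])
T1,r1=pour_tool(0); q=s['qpos']
for g in (45,20,0): q,e=ik(*pour_tool(g),p,q)
from scipy.spatial.transform import Slerp
Tu,ru=tool(C+[0,0,.17],R0,D,AL,1); sl=Slerp([0,1],R.concatenate([r1,ru]))
for t in np.linspace(0,1,6)[1:]:
    Tt=T1+(Tu-T1)*t; q,e=ik(Tt,sl(t),p,q); print(row(Tt,sl(t),T1,r1),q.round(2),e<1e-3)
E
```

```text
27.75 [-2.58876787  0.0036013   1.82260869] [ 0.44027852 -0.18893522  0.21681906]
scene cup [([398.0, -291.0, 156.0], 0.57), ([585.0, -186.0, -1.0], 0.42)]
scene sleeve [([483.0, -270.0, 59.0], 0.7)]
scene ball0 []
side cup [([399.0, -292.0, 159.0], 0.73)]
side sleeve [([481.0, -273.0, 60.0], 0.87)]
side ball0 []
45 {'x': -1, 'y': -28, 'z': -5, 'rx': -20, 'ry': 0, 'rz': -1}
20 {'x': -1, 'y': -56, 'z': -7, 'rx': -45, 'ry': 0, 'rz': -1}
0 {'x': -1, 'y': -70, 'z': -7, 'rx': -65, 'ry': 0, 'rz': -1}
{'x': 42, 'y': 27, 'z': 19, 'rx': 0, 'ry': 3, 'rz': -4} [-0.85  0.1   2.08  0.72  0.88 -1.66] True
{'x': 85, 'y': 55, 'z': 38, 'rx': 0, 'ry': 6, 'rz': -9} [-0.72  0.11  2.08  0.73  0.85 -1.63] True
{'x': 128, 'y': 82, 'z': 57, 'rx': 0, 'ry': 9, 'rz': -14} [-0.58  0.12  2.06  0.73  0.83 -1.6 ] True
{'x': 170, 'y': 109, 'z': 76, 'rx': 0, 'ry': 12, 'rz': -18} [-0.45  0.15  2.03  0.73  0.81 -1.56] True
{'x': 213, 'y': 136, 'z': 95, 'rx': 0, 'ry': 15, 'rz': -23} [-0.32  0.19  1.98  0.72  0.8  -1.52] True
```

{"method": "arm_command", "body": {
  "series": [
    {"x": 0, "y": -9, "z": -2, "rx": -7, "ry": 0, "rz": 0},
    {"x": 0, "y": -18, "z": -4, "rx": -14, "ry": 0, "rz": 0},
    {"x": 0, "y": -28, "z": -5, "rx": -20, "ry": 0, "rz": 0},
    {"x": 0, "y": -37, "z": -6, "rx": -28, "ry": 0, "rz": 0},
    {"x": 0, "y": -47, "z": -7, "rx": -36, "ry": 0, "rz": 0},
    {"x": -1, "y": -56, "z": -7, "rx": -45, "ry": 0, "rz": 0},
    {"x": -1, "y": -62, "z": -7, "rx": -53, "ry": 0, "rz": -1},
    {"x": -1, "y": -67, "z": -7, "rx": -60, "ry": 0, "rz": -1},
    {"x": -1, "y": -70, "z": -7, "rx": -65, "ry": 0, "rz": -1},
    {"x": -1, "y": -70, "z": -7, "rx": -65, "ry": 0, "rz": -1}
  ]
}}

```text
time: 29.15
tool_pos: [0.3868, -0.2033, 0.2561]
tool_rot: [2.566, -0.002, 1.839]
contact_force: [0.7, -1.1, -2.2]
opening: 0.0144
grip_force: 54.9
```

{"method": "arm_command", "body": {
  "series": [
    {"x": 10, "y": 7, "z": 5, "rx": 0, "ry": 1, "rz": -1},
    {"x": 26, "y": 17, "z": 12, "rx": 0, "ry": 2, "rz": -3},
    {"x": 42, "y": 27, "z": 19, "rx": 0, "ry": 3, "rz": -4},
    {"x": 64, "y": 41, "z": 28, "rx": 0, "ry": 5, "rz": -7},
    {"x": 85, "y": 55, "z": 38, "rx": 0, "ry": 6, "rz": -9},
    {"x": 106, "y": 68, "z": 47, "rx": 0, "ry": 7, "rz": -11},
    {"x": 128, "y": 82, "z": 57, "rx": 0, "ry": 9, "rz": -14},
    {"x": 149, "y": 95, "z": 66, "rx": 0, "ry": 10, "rz": -16},
    {"x": 170, "y": 109, "z": 76, "rx": 0, "ry": 12, "rz": -18},
    {"x": 190, "y": 121, "z": 85, "rx": 0, "ry": 13, "rz": -20},
    {"x": 205, "y": 131, "z": 91, "rx": 0, "ry": 14, "rz": -22},
    {"x": 213, "y": 136, "z": 95, "rx": 0, "ry": 15, "rz": -23},
    {"x": 213, "y": 136, "z": 95, "rx": 0, "ry": 15, "rz": -23}
  ]
}}

```text
time: 30.45
tool_pos: [0.4913, 0.0482, 0.2511]
tool_rot: [2.567, -0.001, 2.325]
contact_force: [0.0, -0.2, -1.2]
opening: 0.0143
grip_force: 54.9
```

```bash
python3 - <<'E'
from h import *; from plan import *
s=observe();T0,r0=s['tool_pos'],R.from_euler('xyz',s['tool_rot'])
c,Rc=cup_of(T0,r0); print(s['time'],c,np.degrees(Rc.as_euler('xyz')))
look(['scene','side'],['cup','cup_grip','ball0','beaker'])
R0=R.from_euler('z',np.radians(-48.)); C=np.array([.5703,-.0053,0])
for z in (.1,.02,.005,0.): print(row(*tool(C+[0,0,z],R0,D,AL,1),T0,r0))
E
```

```text
30.45 [5.71437266e-01 1.32629579e-04 1.66577752e-01] [-6.16965683e-02  3.79513279e-02 -4.67950078e+01]
scene cup [([569.0, -1.0, 162.0], 0.79)]
scene cup_grip [([503.0, 70.0, 209.0], 0.56)]
scene ball0 []
scene beaker [([568.0, 128.0, 4.0], 0.91), ([482.0, -272.0, -1.0], 0.33)]
side cup []
side cup_grip [([504.0, 68.0, 208.0], 0.63)]
side ball0 []
side beaker [([479.0, -278.0, -1.0], 0.7), ([563.0, 126.0, 1.0], 0.57)]
{'x': -3, 'y': -38, 'z': 54, 'rx': 0, 'ry': -1, 'rz': 1}
{'x': -3, 'y': -82, 'z': 122, 'rx': 0, 'ry': -1, 'rz': 1}
{'x': -3, 'y': -90, 'z': 134, 'rx': 0, 'ry': -1, 'rz': 1}
{'x': -3, 'y': -93, 'z': 138, 'rx': 0, 'ry': -1, 'rz': 1}
```

{"method": "arm_command", "body": {
  "series": [
    {"x": -1, "y": -12, "z": 18, "rx": 0, "ry": 0, "rz": 0},
    {"x": -2, "y": -26, "z": 36, "rx": 0, "ry": 0, "rz": 0},
    {"x": -3, "y": -38, "z": 54, "rx": 0, "ry": -1, "rz": 1},
    {"x": -3, "y": -52, "z": 76, "rx": 0, "ry": -1, "rz": 1},
    {"x": -3, "y": -67, "z": 98, "rx": 0, "ry": -1, "rz": 1},
    {"x": -3, "y": -77, "z": 114, "rx": 0, "ry": -1, "rz": 1},
    {"x": -3, "y": -83, "z": 123, "rx": 0, "ry": -1, "rz": 1},
    {"x": -3, "y": -87, "z": 129, "rx": 0, "ry": -1, "rz": 1},
    {"x": -3, "y": -90, "z": 134, "rx": 0, "ry": -1, "rz": 1},
    {"x": -3, "y": -92, "z": 137, "rx": 0, "ry": -1, "rz": 1},
    {"x": -3, "y": -92, "z": 137, "rx": 0, "ry": -1, "rz": 1}
  ]
}}

```text
time: 32.05
tool_pos: [0.4912, 0.0421, 0.086]
tool_rot: [2.566, 0.005, 2.296]
contact_force: [0.4, -0.2, -1.9]
opening: 0.0145
grip_force: 54.9
```

```bash
python3 - <<'E'
from h import *; from plan import *
s=observe();print(s['time'],cup_of(s['tool_pos'],R.from_euler('xyz',s['tool_rot']))[0],s['contact_force'],s['torque'])
look(['scene','side'],['cup','cup_grip'])
E
```

```text
32.05 [ 0.57025896 -0.00865921  0.00207678] [ 0.38061392 -0.22251181 -1.88488162] [-0.16963802  0.44104952 -0.02884011]
scene cup [([570.0, -6.0, -2.0], 0.89)]
scene cup_grip [([502.0, 67.0, 42.0], 0.81)]
side cup [([569.0, -9.0, 2.0], 0.97)]
side cup_grip [([504.0, 64.0, 46.0], 0.69)]
```

{"method": "arm_command", "body": {
  "series": [
    {"x": 0, "y": -1, "z": 1, "rx": 0, "ry": 0, "rz": 0},
    {"x": 0, "y": -1, "z": 2, "rx": 0, "ry": 0, "rz": 0},
    {"x": 0, "y": -1, "z": 2, "rx": 0, "ry": 0, "rz": 0}
  ]
}}

```text
time: 32.65
tool_pos: [0.4913, 0.0426, 0.0842]
tool_rot: [2.565, 0.005, 2.297]
contact_force: [-0.6, 1.4, 1.5]
opening: 0.0149
grip_force: 54.9
```

{"method": "arm_command", "body": {
  "series": [
    {"x": 0, "y": -1, "z": 0, "rx": 0, "ry": 0, "rz": 0},
    {"x": 0, "y": -1, "z": 0, "rx": 0, "ry": 0, "rz": 0},
    {"x": 0, "y": 0, "z": 0, "rx": 0, "ry": 0, "rz": 0},
    {"x": 0, "y": 0, "z": 0, "rx": 0, "ry": 0, "rz": 0},
    {"x": 0, "y": 0, "z": 0, "rx": 0, "ry": 0, "rz": 0}
  ],
  "hand": 40
}}

```text
time: 33.15
tool_pos: [0.4914, 0.0424, 0.0842]
tool_rot: [2.566, 0.006, 2.296]
contact_force: [1.7, -0.0, 0.0]
opening: 0.0398
grip_force: 0.0
```

{"method": "arm_command", "body": {
  "series": [
    {"x": 0, "y": 0, "z": -10, "rx": 0, "ry": 0, "rz": 0},
    {"x": 0, "y": 0, "z": -25, "rx": 0, "ry": 0, "rz": 0},
    {"x": 0, "y": 0, "z": -50, "rx": 0, "ry": 0, "rz": 0},
    {"x": 0, "y": 0, "z": -80, "rx": 0, "ry": 0, "rz": 0},
    {"x": 0, "y": 0, "z": -110, "rx": 0, "ry": 0, "rz": 0},
    {"x": 0, "y": 30, "z": -140, "rx": 0, "ry": 0, "rz": 0},
    {"x": 0, "y": 60, "z": -160, "rx": 0, "ry": 0, "rz": 0},
    {"x": 0, "y": 60, "z": -160, "rx": 0, "ry": 0, "rz": 0},
    {"x": 0, "y": 60, "z": -160, "rx": 0, "ry": 0, "rz": 0}
  ]
}}

```text
time: 34.05
tool_pos: [0.463, 0.0189, 0.2513]
tool_rot: [2.565, 0.007, 2.297]
contact_force: [-0.1, 0.2, 0.5]
opening: 0.04
grip_force: 0.0
```

```bash
python3 - <<'E'
from h import *; from plan import *
s=observe();print(s['time'],s['tool_pos'],s['opening'])
look(['scene','side','wrist'],['cup','cup_grip','sleeve','beaker','sample_jar'])
a=read_camera('scene');b=read_camera('side')
for x in (a,b): print([(np.round(np.array(d['point'])*1000),round(d['confidence'],2)) for d in boxes_of(x,'ball0')])
def proj(P,c): return cv2.projectPoints(np.array([P]),c['rvec'],c['tvec'],c['K'],None)[0].ravel().astype(int)
ims=[]
for c,P,h in ((a,[.483,-.271,.08],32),(a,[.54,.02,.03],45),(b,[.483,-.271,.08],40),(b,[.54,.02,.03],50)):
    u,v=proj(P,c); ims.append(cv2.resize(c['pixels'][max(v-h*3//4,0):v+h*3//4,u-h:u+h],(400,300),interpolation=cv2.INTER_CUBIC))
cv2.imwrite('pics/fin.png',np.vstack([np.hstack(ims[:2]),np.hstack(ims[2:])]))
E
```

```text
34.05 [0.46304472 0.01891312 0.25127036] 0.03999180782130047
scene cup [([571.0, -10.0, -1.0], 0.95)]
scene cup_grip [([501.0, 65.0, 43.0], 0.96)]
scene sleeve [([484.0, -271.0, 58.0], 0.55)]
scene beaker [([568.0, 129.0, 2.0], 0.88)]
scene sample_jar [([584.0, -187.0, -5.0], 0.72)]
side cup [([570.0, -12.0, -2.0], 0.59)]
side cup_grip []
side sleeve [([479.0, -271.0, 61.0], 0.82)]
side beaker [([565.0, 129.0, 2.0], 0.65)]
side sample_jar [([581.0, -188.0, -0.0], 0.62)]
wrist cup []
wrist cup_grip [([503.0, 68.0, 43.0], 0.72), ([604.0, 311.0, 2.0], 0.28)]
wrist sleeve []
wrist beaker [([565.0, 125.0, -6.0], 0.93)]
wrist sample_jar []
[]
[]
```

View pics/fin.png

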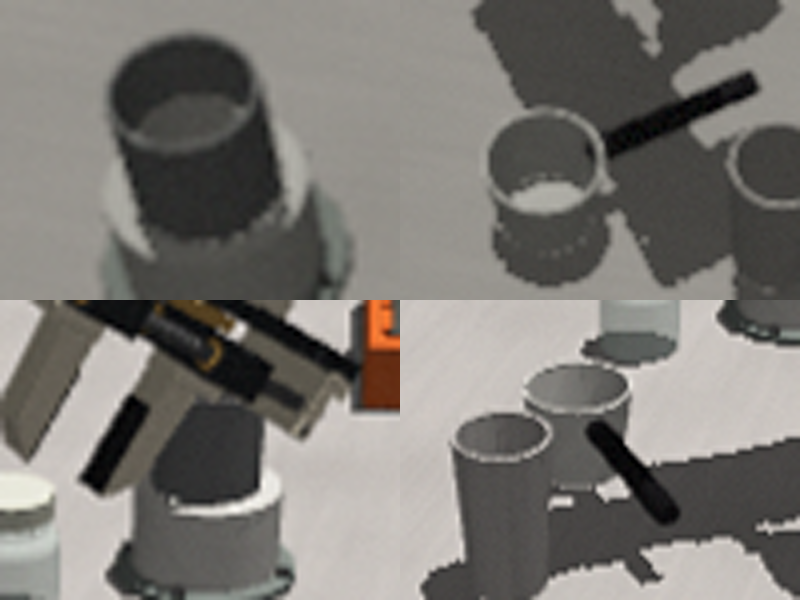

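The cup stands upright and empty (top right (545,160)) and the sleeve is home (top left). I'll confirm the balls inside the jar with the wrist camera from above.

```bash
python3 - <<'E'
from h import *; from plan import *
s=observe();T0,r0=s['tool_pos'],R.from_euler('xyz',s['tool_rot'])
rt=R.from_euler('xyz',[np.pi,0,s['tool_rot'][2]]); T=np.array([.529,-.322,.31])
print(row(T0+[0,0,.06],R.from_rotvec([0,0,0])*r0,T0,r0),row(T,rt,T0,r0)); q=s['qpos']
for t in np.linspace(0,1,6):
    q,e=ik(T0+(T-T0)*t,r0*R.from_rotvec((r0.inv()*rt).as_rotvec()*t),p,q);print(q.round(2),round(e,4))
E
```

```text
{'x': 0, 'y': 33, 'z': -50, 'rx': 0, 'ry': 0, 'rz': 0} {'x': -299, 'y': -117, 'z': -144, 'rx': 33, 'ry': 0, 'rz': 0}
[-0.41  0.16  2.04  0.74  0.82 -1.62] 0.0
[-0.49  0.2   1.9   0.54  0.95 -1.52] 0.0
[-0.56  0.25  1.75  0.38  1.07 -1.45] 0.0
[-0.6   0.33  1.58  0.24  1.18 -1.42] 0.0
[-0.64  0.41  1.41  0.12  1.3  -1.4 ] 0.0
[-0.67  0.51  1.21  0.    1.42 -1.4 ] 0.0
```

{"method": "arm_command", "body": {
  "series": [
    {"x": 0, "y": 33, "z": -50, "rx": 5, "ry": 0, "rz": 0},
    {"x": -30, "y": 20, "z": -62, "rx": 8, "ry": 0, "rz": 0},
    {"x": -65, "y": 0, "z": -75, "rx": 12, "ry": 0, "rz": 0},
    {"x": -105, "y": -20, "z": -88, "rx": 16, "ry": 0, "rz": 0},
    {"x": -145, "y": -40, "z": -100, "rx": 20, "ry": 0, "rz": 0},
    {"x": -185, "y": -60, "z": -112, "rx": 24, "ry": 0, "rz": 0},
    {"x": -225, "y": -80, "z": -124, "rx": 28, "ry": 0, "rz": 0},
    {"x": -265, "y": -100, "z": -135, "rx": 31, "ry": 0, "rz": 0},
    {"x": -290, "y": -112, "z": -141, "rx": 33, "ry": 0, "rz": 0},
    {"x": -299, "y": -117, "z": -144, "rx": 33, "ry": 0, "rz": 0},
    {"x": -299, "y": -117, "z": -144, "rx": 33, "ry": 0, "rz": 0},
    {"x": -299, "y": -117, "z": -144, "rx": 33, "ry": 0, "rz": 0}
  ]
}}

```text
time: 36.35
tool_pos: [0.529, -0.3209, 0.3096]
tool_rot: [3.141, 0.004, 2.296]
contact_force: [-0.1, 0.4, 0.5]
opening: 0.0397
grip_force: 0.0
```

```bash
python3 - <<'E'
from h import *
for k in range(3):
    w=read_camera('wrist')
    r=boxes_of(w,'ball0'); m=mark_of(w,'ball0'); print([(np.round(np.array(d['point'])*1000).tolist(),round(d['confidence'],2)) for d in r+m])
t=trace(w,'ball0'); print([(int(d['pixels'].sum()),round(d['confidence'],2)) for d in t])
X=np.array([.483,-.271,.03]); c=cv2.Rodrigues(w['rvec'])[0]@X+w['tvec'].ravel()
th=np.arctan2(np.hypot(*c[:2]),c[2]); u=c[:2]/np.hypot(*c[:2])*th*np.array([w['K'][0,0],w['K'][1,1]])+w['K'][:2,2]; print(u)
u=u.astype(int); g=cv2.cvtColor(w['pixels'],cv2.COLOR_BGR2GRAY)[u[1]-24:u[1]+24:2,u[0]-24:u[0]+24:2]
print('\n'.join(''.join(' .:-=+*#%@'[v*10//256] for v in r) for r in g))
print(observe()['time'])
look(['scene','side'],['sleeve','cup','tall_bottle'])
E
```

```text
[([480.0, -271.0, 39.0], 0.71), ([477.0, -255.0, 40.0], 0.66), ([493.0, -258.0, 48.0], 0.61), ([494.0, -284.0, 34.0], 0.58), ([463.0, -280.0, 36.0], 0.46), ([477.0, -290.0, 36.0], 0.41), ([480.0, -272.0, 31.0], 0.65), ([494.0, -284.0, 27.0], 0.55), ([480.0, -289.0, 34.0], 0.55), ([495.0, -273.0, 31.0], 0.55), ([479.0, -255.0, 33.0], 0.53), ([462.0, -282.0, 32.0], 0.49), ([493.0, -258.0, 41.0], 0.47)]
[([468.0, -282.0, 39.0], 0.69), ([479.0, -272.0, 39.0], 0.66), ([495.0, -260.0, 49.0], 0.54), ([477.0, -291.0, 36.0], 0.45), ([497.0, -270.0, 33.0], 0.41), ([480.0, -291.0, 31.0], 0.67), ([464.0, -281.0, 32.0], 0.65), ([493.0, -282.0, 30.0], 0.64), ([477.0, -269.0, 34.0], 0.64), ([478.0, -254.0, 33.0], 0.54), ([496.0, -261.0, 41.0], 0.42), ([500.0, -271.0, 30.0], 0.42)]
[([480.0, -270.0, 41.0], 0.58), ([464.0, -282.0, 36.0], 0.51), ([500.0, -270.0, 37.0], 0.42), ([494.0, -282.0, 34.0], 0.4), ([482.0, -290.0, 33.0], 0.68), ([498.0, -269.0, 28.0], 0.68), ([494.0, -258.0, 44.0], 0.65), ([483.0, -271.0, 34.0], 0.55), ([480.0, -256.0, 35.0], 0.47), ([495.0, -284.0, 28.0], 0.45), ([464.0, -282.0, 30.0], 0.42)]
[(117, 0.62), (136, 0.55), (110, 0.5), (3529, 0.49), (2513, 0.47), (135, 0.43)]
[320.20476419 112.62258058]<stdin>:9: RuntimeWarning: overflow encountered in scalar multiply
Traceback (most recent call last):
OverflowError: Python integer 256 out of bounds for uint8
```

All seven balls show up in the jar's bore: each `mark_of` call lists seven distinct positions. The robot is touching nothing, so I'm handing in.

```bash
python3 -c "
from cell import *
print(hand_in())"
```

```text
the job is handed in; nothing more can be done
None
```

The job is handed in with no verdict shown: by camera the sleeve sits home on the shoulder, all seven balls are in the jar, and the empty cup stands upright on the bench; the sample jar and beaker had not moved at the last check, and the bottle was last checked before the pour.

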